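Scan new stock and put it away in the drawer

TASK

Book the stock on the turntable into the drawer: take the scanner from its stand and, from about a hand's width (10 cm), aim it steadily for a good second at the middle of each barcode label in the order the stock app asks: first the label on top of the drawer unit, then the tin, the earring box, the clip case and the comb carton, skipping any that are not there. Lay the scanner back on its stand as it was, pull the drawer open, set every scanned piece upright on the drawer's floor, and push the drawer fully shut. Leave the cup, the loose comb and the folded hanger where they are.

Things in the scene. Friction and masses are not known exactly. Their poses are not given: they have to be found in the camera images.
- scanner_center (a point): Centre of the pocket barcode scanner, a grey stick 110 x 36 x 24 mm, 110 g, black at its window end. On its stand it leans 45 degrees, window end down and forward. Axes then: z up, x level, the way the beam points seen from above, y across its 36 mm width. Gripped from straight above by these upright sides, at its centre or up to 12 mm towards its upper end, it keeps that lean
- scanner_window (a point): Centre of the window, in the scanner's end face 55 mm along the stick from its centre. x is the beam, straight out along the stick (on the stand forward and 45 degrees down), y across its width. It reads by itself, no trigger. A label is read when this line passes within 14 mm of its centre, 50 to 180 mm from the window and at most 57 degrees off the label's normal
- stand_rest (a point): Where the scanner's centre sits on its fixed charging stand, 66 mm above the shelf; x level, the way the scanner points, z up. Black base 130 x 66 mm; a 24 mm wide rest sloping 45 degrees down towards +x lies under the scanner, a lip stops its end face, and low cheeks beside the last 20 mm of its nose leave 5 mm play each side. Higher up its sides are free for the fingers
- drawer_label (a point): Centre of the 28 x 50 mm barcode label lying flat on top of the drawer unit, near its front edge, 100 mm above the shelf; z up, the normal. It does not move with the drawer
- drawer (a joint): How far the drawer is pulled out, m: 0 shut, 0.175 against its stop. It starts shut and slides with a drag of about 1.5 N
- drawer_handle (a point): Middle of the drawer's handle, a level aluminium bar 10 mm thick and 130 mm long along y, 68 mm above the shelf, its axis 40 mm out from the drawer's front, with 110 mm free between its two stems (y +-55 mm). x points into the unit, so the drawer opens along -x. The unit's top is 32 mm higher than the bar
- drawer_floor (a point): Centre of the drawer's inner floor, 13 mm above the shelf, moving with it; x to the back, y across. Inside 222 (x) by 244 mm (y), walls 62 mm and front panel 70 mm above the floor. The fixed smoked-glass unit is 270 wide, 250 deep, 100 mm high. With the drawer fully out, x from -0.111 to +0.060 is open from above; shut, there are 81 mm of free height over the floor
- turntable_top (a point): Centre of the upper face of the white plastic turntable organiser, 22 mm above the shelf, 300 mm across, with a rim 6 mm high; the platter turns stiffly. The stock stands on it
- tin_center (a point): Centre, half-way up, of the round metal tin with screw-top lid, 57 mm across, 34 mm high, 60 to 130 g, standing upright; z up. May be absent
- tin_label (a point): Centre of the white 36 x 22 mm barcode label, flat on top of the tin, 34 mm above its underside; z is the label's outward normal (up). May be absent
- earring_box_center (a point): Centre, half-way up, of the black acrylic earring box, 60 (x) by 46 (y) by 38 mm high, 75 to 155 g; z up. May be absent
- earring_box_label (a point): Centre of the white 36 x 22 mm barcode label, flat on top of the earring box, 38 mm above its underside; z is the label's outward normal (up). May be absent
- clip_case_center (a point): Centre, half-way up, of the clear plastic case with an aluminium hair clip inside, 72 (x) by 42 (y) by 28 mm high, 50 to 100 g; z up. May be absent
- clip_case_label (a point): Centre of the white 36 x 22 mm barcode label, flat on top of the clip case, 28 mm above its underside; z is the label's outward normal (up). May be absent
- comb_carton_center (a point): Centre, half-way up, of the slim brown cardboard carton (holds a comb), 92 (x) by 38 (y) by 22 mm high, 40 to 85 g; z up. May be absent
- comb_carton_label (a point): Centre of the white 36 x 22 mm barcode label, flat on top of the comb carton, 22 mm above its underside; z is the label's outward normal (up). May be absent
- cup: White ceramic cup, 72 mm across, 85 mm high, standing on the shelf; origin under its centre. Leave it alone
- comb: Loose bamboo comb, 150 x 40 x 6 mm, lying flat on the shelf beyond the turntable; origin under its centre, x along it. Leave it alone
- hanger: Wooden hanger folded flat, 30 x 210 x 22 mm, lying on top of the drawer unit towards the back; origin under its centre, y along it. Leave it alone

How it is judged:
On the way, in this order (a step that is already met when the one before it is completed fails the run):
1. the scanner's beam is kept steadily on the label on the drawer unit for a second (x of drawer_label in the frame of scanner_window between 0.05 and 0.18 m and y of drawer_label in the frame of scanner_window between -0.014 and 0.014 m and z of drawer_label in the frame of scanner_window between -0.014 and 0.014 m and angle between the x axis of scanner_window and the z axis of drawer_label, either way round below 1 rad), for 1 s.
2. the scanner's beam is kept steadily on the label on the tin for a second (x of tin_label in the frame of scanner_window between 0.05 and 0.18 m and y of tin_label in the frame of scanner_window between -0.014 and 0.014 m and z of tin_label in the frame of scanner_window between -0.014 and 0.014 m and angle between the x axis of scanner_window and the z axis of tin_label, either way round below 1 rad), for 1 s.
3. the scanner's beam is kept steadily on the label on the earring box for a second (x of earring_box_label in the frame of scanner_window between 0.05 and 0.18 m and y of earring_box_label in the frame of scanner_window between -0.014 and 0.014 m and z of earring_box_label in the frame of scanner_window between -0.014 and 0.014 m and angle between the x axis of scanner_window and the z axis of earring_box_label, either way round below 1 rad), for 1 s.
4. the scanner's beam is kept steadily on the label on the clip case for a second (x of clip_case_label in the frame of scanner_window between 0.05 and 0.18 m and y of clip_case_label in the frame of scanner_window between -0.014 and 0.014 m and z of clip_case_label in the frame of scanner_window between -0.014 and 0.014 m and angle between the x axis of scanner_window and the z axis of clip_case_label, either way round below 1 rad), for 1 s.
5. the scanner's beam is kept steadily on the label on the comb carton for a second (x of comb_carton_label in the frame of scanner_window between 0.05 and 0.18 m and y of comb_carton_label in the frame of scanner_window between -0.014 and 0.014 m and z of comb_carton_label in the frame of scanner_window between -0.014 and 0.014 m and angle between the x axis of scanner_window and the z axis of comb_carton_label, either way round below 1 rad), for 1 s.
6. every piece of stock that is there stands in the opened drawer (value of joint drawer above 0.08 m and x of tin_center in the frame of drawer_floor between -0.112 and 0.112 m and y of tin_center in the frame of drawer_floor between -0.123 and 0.123 m and z of tin_center in the frame of drawer_floor between 0 and 0.024 m and angle between each of tin_center, earring_box_center, clip_case_center, comb_carton_center's own z axis and vertical below 0.2 rad and x of earring_box_center in the frame of drawer_floor between -0.112 and 0.112 m and y of earring_box_center in the frame of drawer_floor between -0.123 and 0.123 m and z of earring_box_center in the frame of drawer_floor between 0 and 0.024 m and x of clip_case_center in the frame of drawer_floor between -0.112 and 0.112 m and y of clip_case_center in the frame of drawer_floor between -0.123 and 0.123 m and z of clip_case_center in the frame of drawer_floor between 0 and 0.024 m and x of comb_carton_center in the frame of drawer_floor between -0.112 and 0.112 m and y of comb_carton_center in the frame of drawer_floor between -0.123 and 0.123 m and z of comb_carton_center in the frame of drawer_floor between 0 and 0.024 m), for 0.2 s.
At the end, for the whole second after the job is handed in: The drawer is within 8 mm of shut, every piece of stock that was there stands upright (within 0.2 rad) and still on the drawer's floor, and the scanner rests on its stand within 15 mm of its place, leaning as at the start (within 0.25 rad) (value of joint drawer below 0.008 m and x of tin_center in the frame of drawer_floor between -0.112 and 0.112 m and y of tin_center in the frame of drawer_floor between -0.123 and 0.123 m and z of tin_center in the frame of drawer_floor between 0 and 0.024 m and angle between each of tin_center, earring_box_center, clip_case_center, comb_carton_center's own z axis and vertical below 0.2 rad and x of earring_box_center in the frame of drawer_floor between -0.112 and 0.112 m and y of earring_box_center in the frame of drawer_floor between -0.123 and 0.123 m and z of earring_box_center in the frame of drawer_floor between 0 and 0.024 m and x of clip_case_center in the frame of drawer_floor between -0.112 and 0.112 m and y of clip_case_center in the frame of drawer_floor between -0.123 and 0.123 m and z of clip_case_center in the frame of drawer_floor between 0 and 0.024 m and x of comb_carton_center in the frame of drawer_floor between -0.112 and 0.112 m and y of comb_carton_center in the frame of drawer_floor between -0.123 and 0.123 m and z of comb_carton_center in the frame of drawer_floor between 0 and 0.024 m and linear speed of each of tin, earring_box, clip_case, comb_carton, scanner below 0.03 m/s and distance between scanner_center and stand_rest below 0.015 m and angle between the x axis of scanner_center and the x axis of stand_rest, either way round below 0.25 rad and angle between the z axis of scanner_center and the z axis of stand_rest, either way round below 0.25 rad); the robot touches nothing.
It fails at once if the cup is pushed more than 30 mm away (distance of cup from where it was at the start of the episode above 0.03 m).
It fails at once if the loose comb is pushed more than 30 mm away (distance of comb from where it was at the start of the episode above 0.03 m).
It fails at once if the folded hanger is pushed more than 30 mm away (distance of hanger from where it was at the start of the episode above 0.03 m).
Of tin, earring_box, clip_case, comb_carton only 3 to 4 are there at a start; the rules pass over those that are not, and their reading is None.
At some moment in a run one of tin, earring_box, clip_case, comb_carton may be knocked a few centimetres aside while the robot is not near it.
It also fails if it takes over 210 s, if anything falls off the work surface, if the arm or the gripper's body presses on something with over 40 N, if the wrist force passes 120 N, or if a joint passes its speed limit or range.

ROBOT

A 7-joint arm with a two-finger parallel gripper is mounted at the origin on the work surface. World frame = base frame: x ahead of the robot, y to its left, z up, the work surface at z = 0. Lengths are in m, angles in rad, forces in N, time in s.
With the tool pointing down it reaches from about 0.4 to 0.85 m from the base axis. Payload 10.4 kg.
Tool frame: the origin (TCP) lies on the centre line of the jaws, within the pads' length; the fingertips stand nose_length ahead of it and the grasp point (between the pads) lies 3 mm ahead of it (nose_length is the distance from the TCP to the fingertips, in m); z points along the fingers, y is the direction in which the jaws open and shut (so a half turn about z gives the same grasp; the last joint's range is limited). The gripper opens to 85 mm and grips with 20 to 120 N. Pads are 22 mm wide; open, the fingers measure 114 mm over their backs; the gripper's body (76 mm by 85 mm) begins 54 mm behind the grasp point. The pads swing forward as they close: fully open they stand 13 mm farther back than shut.
Start: joints at [1.198, 0.332, -0.065, 1.46, 0.022, 1.35, -0.088], TCP at [0.214, -0.587, 0.253] pointing down, gripper open.
Joint ranges: [-2.6, 2.6], [-0.5, 2.12], [-1.47, 1.34], [0.16, 2.42], [-1.27, 4.41], [0.06, 2.06], [-2.6, 2.6]. Speed limits (rad/s): [2.22, 2.22, 2.79, 2.79, 3.14, 3.14, 3.14].

INTERFACE

Orientations are given as [roll, pitch, yaw] about the fixed x, y, z axes, in that order (R = Rz(yaw) Ry(pitch) Rx(roll)).
In Python, from station import * gives the robot as it stands.
- The arm moves only by the tool jog_arm, never from a script. Its argument "commands" is text: rows parted by semicolons, each of 7 numbers parted by spaces: the shift along the tool's x, y, z in m, then the turn, a rotation vector about the tool's x, y, z in degrees, then the closure in counts, from 0 (fully open) to 255 (shut). In form: tx ty tz ax ay az jaw; .... A call has exactly 10 rows; each row shifts and turns the pose as measured when the row begins, along the tool's axes as they then stand; what a row does not reach is not made up. A row lasts 1/8 s, in which the tool goes at most 62.5 mm and 10.7 degrees, less where a joint would pass 70% of its speed; a pose out of reach is approached as far as the arm can. A call is refused whole if a number of a shift passes 0.0625 or a number of a turn 10.7, either way. A call with a gripper value outside its range is refused whole. The fingers move at their own pace and stop on an object; "newtons" is the grip in N (left out, the last holds). Time passes only in rows, so rows that do not move let the fingers close, or fill a call up. It gives the time, the measured TCP pose, the force and the opening at its end, in the units of the state.
- state(): the state, without advancing time (a new reading comes with each control period).
- grab_frame(name): name is "scene" or "side" or "wrist"; returns the picture (384x512x3 uint8, red, green, blue); there is no depth.
- camera_info(name): a dict with "intrinsics" (3x3 intrinsics, pixels), "extrinsics" (4x4, takes a point from world to camera coordinates); the wrist camera has in their place "T_tool_cam" (4x4, takes a point from camera to tool coordinates, whose origin is the TCP and whose axes are the flange's). Camera axes: x right, y down, z forward; pixel columns grow to the right and rows downward; lengths in m; the calibration is good to about 2 mm. A picture is of the moment at which its call begins: read the wrist's pose just before it. camera_info takes no time and is no camera call.
- close_job(): hands the job in, once; it reports no verdict.
Trained networks look in the newest picture that a camera, given by its name, has taken for a name from the list of things; names that differ only in an ending like _2 or _b are one class to them, and where a whole thing is asked for, a point or a joint stands for the part that bears it (a point fixed in the world has none). Each returns a list of dicts, best first, with "confidence" (0 to 1); they miss things now and then, are a little off and sometimes report something else, mostly with a low value. They report only what shows in the picture. A call takes as long as a camera call.
- search_frame(camera, thing): "rect" ([left, top, width, height] in pixels, round what is visible of it).
- landmark_of(camera, thing): "uv" ([column, row] in pixels: a listed point, or the origin of a listed thing).
The state is a dict: "clock": time; "joint_positions": joint angles; "joint_vel": joint speeds; "tau": joint torques, N m; "position": TCP position; "tcp_rot": TCP orientation; "force": force on the tool from outside, world axes, zero at the start; "moment": the same for the moment, N m; "width": opening from 0.0 (shut) to 1.0 (fully open).
Only numpy, scipy, OpenCV 4.12 (cv2) and the standard library are available. Lean on these libraries where they do the work, as an engineer would, in place of code of your own. Each camera call takes 0.05 s, during which the arm holds its last target. There are 200 camera calls.

## Working session

There is one attempt and no reset: what is moved stays moved. The work goes in short steps, Python scripts to look and compute and a tool call to move; the robot and the scene stay as the last step left them, time stands still between calls to the robot, and variables do not carry over. Pictures are saved under pics/ and viewed, about 12 in all and at most 16, crops included, and the job is handed in when it is done.

Besides the shell and the picture viewer there is one more tool, called after "Emit:" in YAML: its name, and indented under it one key for each argument. jog_arm: Moves the arm, as the interface text tells. Its arguments: {"type":"object","properties":{"commands":{"type":"string"},"newtons":{"type":"number"}},"required":["commands"]}

```bash
ls; mkdir -p pics
python3 - <<'E'
from station import *
import cv2, numpy as np
s=state(); print(s)
ims=[]
for c in ("scene","side","wrist"):
    im=grab_frame(c); cv2.imwrite(f"pics/{c}0.png",im[:,:,::-1]); print(c,{k:np.round(v,4).tolist() for k,v in camera_info(c).items()})
E
```

```text
pics
{'clock': 0.0, 'joint_positions': array([ 1.19840711,  0.33286976, -0.06468289,  1.46095429,  0.02159264,
        1.34990859, -0.08851873]), 'joint_vel': array([ 0.00038321,  0.00036265,  0.00023836,  0.00108971,  0.000189  ,
        0.00120097, -0.00026026]), 'tau': array([ 5.53940008e-04, -6.25434709e+01,  4.97869507e-02, -3.91607165e+01,
        1.63831090e-02,  9.74755181e-03, -4.33237574e-05]), 'position': array([ 0.21405477, -0.58682592,  0.25251099]), 'tcp_rot': array([-3.14014928e+00,  6.65412841e-05,  3.49774004e-01]), 'force': array([ 0.65751285,  0.19495742, -0.49149851]), 'moment': array([-0.00840598,  0.002481  ,  0.04164149]), 'width': 0.9998716094525912}
scene {'intrinsics': [[406.8451, 0.0, 258.1357], [0.0, 406.8451, 189.3058], [0.0, 0.0, 1.0]], 'extrinsics': [[-0.8678, 0.4968, 0.0099, 0.5453], [0.3816, 0.6789, -0.6273, -0.178], [-0.3184, -0.5405, -0.7788, 1.3881], [0.0, 0.0, 0.0, 1.0]]}
side {'intrinsics': [[360.9985, 0.0, 257.6883], [0.0, 360.9985, 194.0929], [0.0, 0.0, 1.0]], 'extrinsics': [[-0.9716, -0.2357, 0.0189, 0.6073], [-0.1574, 0.5854, -0.7953, 0.1634], [0.1764, -0.7758, -0.6059, 0.9608], [0.0, 0.0, 0.0, 1.0]]}
wrist {'intrinsics': [[274.212, 0.0, 254.4246], [0.0, 274.212, 189.6424], [0.0, 0.0, 1.0]], 'T_tool_cam': [[-0.0013, -0.9605, -0.2784, 0.0696], [1.0, -0.0011, -0.001, 0.0002], [0.0007, -0.2784, 0.9605, -0.1207], [0.0, 0.0, 0.0, 1.0]]}
```

Run:
```python
import cv2,numpy as np
a=cv2.imread('pics/scene0.png');b=cv2.imread('pics/side0.png')
cv2.imwrite('pics/v1.png',cv2.resize(a,(800,600),interpolation=cv2.INTER_CUBIC))
cv2.imwrite('pics/v2.png',cv2.resize(b,(800,600),interpolation=cv2.INTER_CUBIC))
```

```text
(no output)
```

View pics/v1.png

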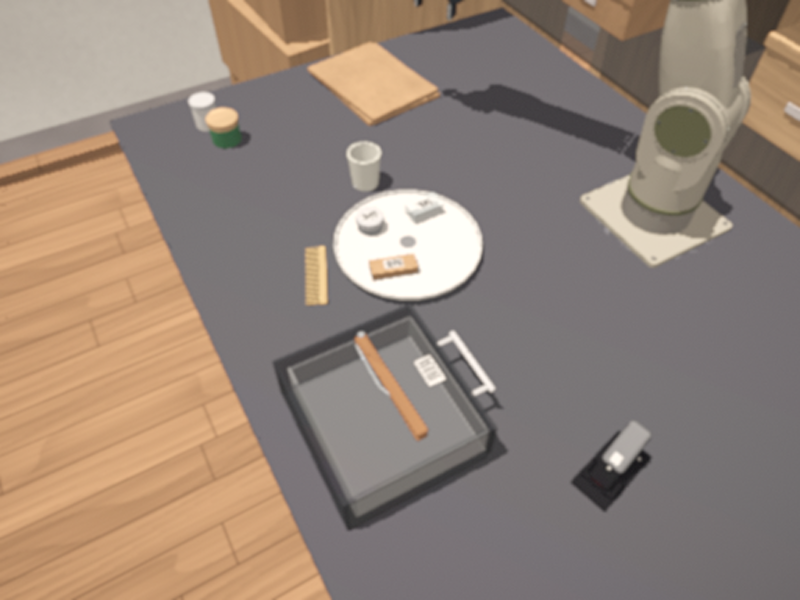

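View pics/v2.png

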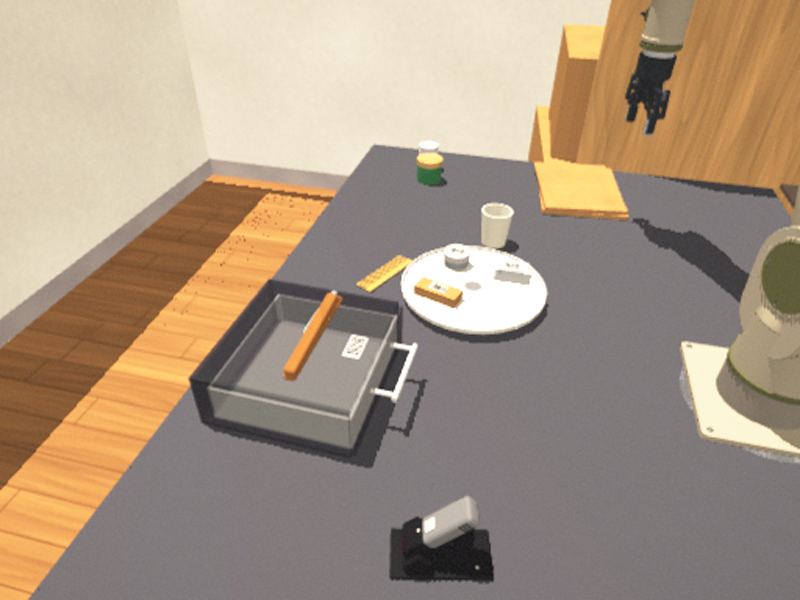

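Three stock pieces are visible: the tin, the clip case (grey-white) and the comb carton. There is no black earring box. The turntable is near (408,242) in the enlarged scene view, the drawer's label near (430,370) and the stand near (612,465).

```bash
cat > h.py <<'E'
from station import *
import numpy as np, cv2
from scipy.spatial.transform import Rotation as R
def cam(c, s=None):
    i=camera_info(c); K=np.array(i["intrinsics"])
    if c!="wrist": return K,np.array(i["extrinsics"])
    T=np.eye(4); T[:3,:3]=R.from_euler('xyz',s["tcp_rot"]).as_matrix(); T[:3,3]=s["position"]
    return K,np.linalg.inv(T@np.array(i["T_tool_cam"]))
def tri(obs):  # [(K,E,uv)]
    A=[]
    for K,E,uv in obs:
        P=K@E[:3]; A+= [uv[0]*P[2]-P[0], uv[1]*P[2]-P[1]]
    A=np.array(A); A/=np.linalg.norm(A[:,:3],axis=1)[:,None]
    return np.linalg.lstsq(A[:,:3],-A[:,3],rcond=None)[0]
def proj(K,E,X):
    p=K@(E[:3]@np.append(X,1)); return p[:2]/p[2]
def onz(K,E,uv,z):
    c=-E[:3,:3].T@E[:3,3]; d=E[:3,:3].T@np.linalg.solve(K,[uv[0],uv[1],1]); return c+d*(z-c[2])/d[2]
def dirtip(yaw): return R.from_euler('xyz',[np.pi,0,yaw])
E
python3 - <<'E'
from h import *
Z=dict(scanner_center=.066,scanner_window=.027,stand_rest=.066,drawer_label=.1,drawer_handle=.068,turntable_top=.022,tin_label=.056,earring_box_label=.06,clip_case_label=.05,comb_carton_label=.044,tin_center=.039,clip_case_center=.036,comb_carton_center=.033,hanger=.1,cup=0,comb=0,drawer_floor=.013)
grab_frame("scene");grab_frame("side");
for n,z in Z.items():
    o=[]
    for c in("scene","side"):
        r=landmark_of(c,n)
        if r: K,E=cam(c); o.append((K,E,r[0]["uv"],r[0]["confidence"]))
    print(n,[(np.round(a[2],1).tolist(),round(a[3],2),np.round(onz(a[0],a[1],a[2],z)[:2],3).tolist()) for a in o], np.round(tri([a[:3] for a in o]),3) if len(o)==2 else '')
E
```

```text
scanner_center [([382.3, 308.7], 0.69, [0.542, 0.423]), ([282.6, 334.9], 0.88, [0.48, 0.402])] [0.496 0.394 0.013]
scanner_window [([383.1, 309.7], 0.6, [0.523, 0.418]), ([259.3, 347.3], 0.94, [0.521, 0.415])] [0.522 0.417 0.027]
stand_rest [([394.0, 289.4], 0.79, [0.486, 0.4]), ([280.8, 334.6], 0.87, [0.483, 0.402])] [0.483 0.399 0.06 ]
drawer_label [([272.3, 234.3], 0.75, [0.671, 0.143]), ([228.7, 222.3], 0.72, [0.664, 0.155])] [0.668 0.139 0.087]
drawer_handle [([300.6, 230.4], 0.61, [0.589, 0.153]), ([258.5, 234.5], 0.57, [0.589, 0.146])] [0.589 0.153 0.072]
turntable_top [([263.0, 156.3], 0.64, [0.517, -0.163]), ([304.8, 181.8], 0.89, [0.511, -0.18])] [ 0.514 -0.167  0.025]
tin_label [([234.7, 138.0], 0.76, [0.573, -0.249]), ([198.2, 215.0], 0.66, [0.769, 0.101])] [0.712 0.103 0.238]
earring_box_label [([271.4, 134.5], 0.71, [0.465, -0.202]), ([248.7, 173.8], 0.44, [0.685, -0.123])] [0.614 0.034 0.24 ]
clip_case_label [([271.6, 126.9], 0.87, [0.44, -0.241])] 
comb_carton_label [([251.6, 167.8], 0.72, [0.583, -0.121]), ([281.5, 184.5], 0.95, [0.577, -0.115])] [ 0.579 -0.127  0.035]
tin_center [([233.9, 140.5], 0.54, [0.573, -0.256]), ([294.5, 162.5], 0.51, [0.559, -0.261])] [ 0.563 -0.272  0.027]
clip_case_center [([270.5, 131.4], 0.87, [0.446, -0.237]), ([325.6, 171.6], 0.79, [0.45, -0.237])] [ 0.45  -0.232  0.041]
comb_carton_center [([249.7, 169.0], 0.7, [0.585, -0.128]), ([281.9, 189.1], 0.84, [0.574, -0.107])] [ 0.577 -0.144  0.009]
hanger [([382.2, 310.1], 0.37, [0.561, 0.432]), ([200.1, 217.5], 0.93, [0.738, 0.156])] [0.64  0.449 0.334]
cup [([235.5, 117.2], 0.8, [0.496, -0.393]), ([315.7, 154.0], 0.66, [0.498, -0.404])] [ 0.498 -0.387  0.008]
comb [([201.6, 176.5], 0.69, [0.717, -0.2]), ([258.1, 345.7], 0.72, [0.528, 0.398])] [0.658 0.21  0.137]
drawer_floor [([281.8, 337.6], 0.54, [0.483, 0.375])]
```

```bash
cat >> h.py <<'E'
def plan(*legs, s=None):
    """legs: (x,y,z,yaw_deg,rows,jaw[,roll,pitch]) tool-down targets; prints jog rows"""
    s=s or state(); p=np.array(s["position"]); r=R.from_euler('xyz',s["tcp_rot"]); out=[]
    for x,y,z,yaw,n,jaw,*rp in legs:
        roll,pitch=rp or (180,0)
        q=np.array([x,y,z]); t=R.from_euler('xyz',[roll,pitch,yaw],degrees=True); d=(r.inv()*t).as_rotvec()
        r0,p0=r,p
        for i in range(n):
            cp=r.inv().apply(p0+(q-p0)*(i+1)/n-p); tgt=r0*R.from_rotvec(d*(i+1)/n); cr=np.degrees((r.inv()*tgt).as_rotvec())
            cp=np.round(cp,4); cr=np.round(cr,1)
            if abs(cp).max()>.0625 or abs(cr).max()>10.7: print("TOO FAST")
            out.append(" ".join(f"{v:g}" for v in [*(cp+0.),*(cr+0.),jaw]))
            p=p+r.apply(cp); r=r*R.from_rotvec(np.radians(cr))
    print(len(out),"rows:\n"+"; ".join(out))
E
python3 -c "
from h import *
plan((.53,-.19,.32,70,10,0))"
```

```text
10 rows:
0.0433 -0.0265 -0.0067 0 0 -5 0; 0.0454 -0.0226 -0.0066 0 0 -5 0; 0.0472 -0.0186 -0.0067 0 0 -5 0; 0.0487 -0.0144 -0.0067 0 0 -5 0; 0.0497 -0.0101 -0.0066 0 0 -5 0; 0.0504 -0.0057 -0.0067 0 0 -5 0; 0.0507 -0.0013 -0.0067 0 0 -5 0; 0.0507 0.0031 -0.0066 0 0 -5 0; 0.0502 0.0076 -0.0067 0 0 -5 0; 0.0493 0.0118 -0.0067 0 0 -5 0
```

Emit:
jog_arm:
  commands: "0.043 -0.026 -0.007 0 0 -5 0; 0.045 -0.022 -0.007 0 0 -5 0; 0.047 -0.018 -0.007 0 0 -5 0; 0.049 -0.014 -0.007 0 0 -5 0; 0.05 -0.01 -0.007 0 0 -5 0; 0.05 -0.006 -0.007 0 0 -5 0; 0.051 -0.001 -0.007 0 0 -5 0; 0.051 0.003 -0.007 0 0 -5 0; 0.05 0.008 -0.007 0 0 -5 0; 0.049 0.012 -0.007 0 0 -5 0"

```text
clock: 3.2
position: [0.5333, -0.1805, 0.3252]
tcp_rot: [3.14, 0.003, 1.241]
force: [0.6, -1.1, -0.1]
width: 0.996
```

Run:
```python
from h import *
s=state(); im=grab_frame("wrist"); K,E=cam("wrist",s)
print(s["position"],s["tcp_rot"])
Z=dict(tin_label=.056,clip_case_label=.05,comb_carton_label=.044,earring_box_label=.06,tin_center=.039,clip_case_center=.036,comb_carton_center=.033)
for n,z in Z.items():
    for r in landmark_of("wrist",n)[:2]:
        print(n,np.round(r["uv"],1),round(r["confidence"],2),np.round(onz(K,E,r["uv"],z)[:2],3))
cv2.imwrite("pics/v3.png",cv2.resize(im[:,:,::-1],(800,600),interpolation=cv2.INTER_CUBIC))
cv2.imwrite("pics/w3.png",im[:,:,::-1])
```

```text
[ 0.5332509  -0.18052103  0.32518244] [3.14014021e+00 2.78443226e-03 1.24134688e+00]
tin_label [288.8 194.7] 0.66 [ 0.564 -0.246]
tin_label [268.7 109.5] 0.24 [ 0.574 -0.12 ]
clip_case_label [210.4 210.2] 0.64 [ 0.443 -0.233]
clip_case_label [210.8 200.1] 0.16 [ 0.45  -0.217]
comb_carton_label [276.7 106.8] 0.86 [ 0.586 -0.121]
tin_center [289.  192.8] 0.61 [ 0.566 -0.249]
comb_carton_center [268.7 104.8] 0.85 [ 0.577 -0.115]
comb_carton_center [290.4 191.1] 0.46 [ 0.569 -0.249]
```

View pics/v3.png

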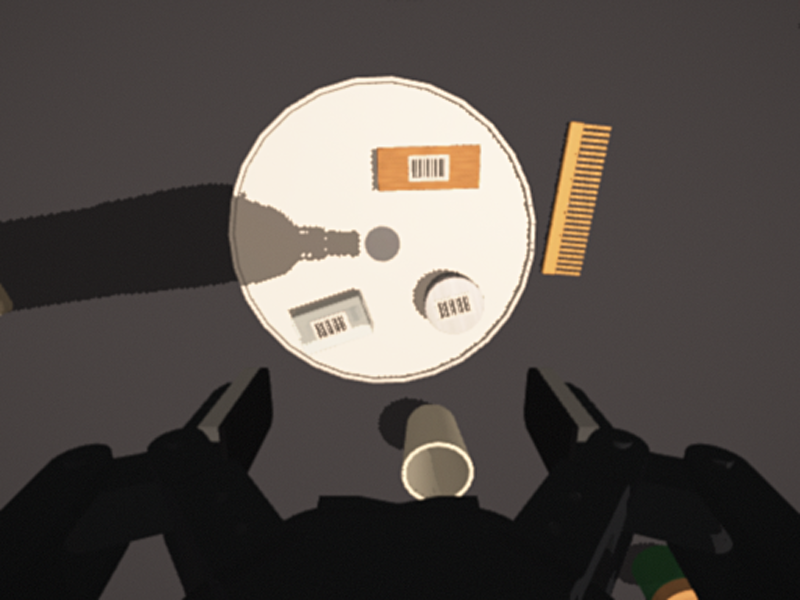

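The picture shows the carton label at about (428,167), the tin label at (454,306) and the clip label at (330,326) in the enlarged view. These agree with the networks, and no earring box shows.

```bash
python3 -c "
from h import *
plan((.54,.11,.29,137,10,0),(.47,.395,.24,203,10,0))"
```

```text
20 rows:
0.028 -0.0089 0.0034 0 0 -6.6 0; 0.0288 -0.0055 0.0033 0 0 -6.6 0; 0.0293 -0.0023 0.0034 0 0.1 -6.7 0; 0.0293 0.0012 0.0034 0 0 -6.6 0; 0.0289 0.0046 0.0034 0 0 -6.6 0; 0.0283 0.0078 0.0034 0 0 -6.6 0; 0.0272 0.0111 0.0035 0 0 -6.6 0; 0.0257 0.0141 0.0034 -0.1 0 -6.6 0; 0.0239 0.017 0.0034 0 0 -6.7 0; 0.0218 0.0196 0.0035 0 0.1 -6.6 0; 0.0245 0.0161 0.005 0 0 -6.6 0; 0.0226 0.0188 0.005 0 0 -6.6 0; 0.0202 0.0212 0.0051 0 0 -6.6 0; 0.0177 0.0235 0.005 0 0 -6.6 0; 0.0148 0.0253 0.005 0 0 -6.6 0; 0.0118 0.0269 0.005 0 0 -6.6 0; 0.0087 0.028 0.005 0 0 -6.6 0; 0.0054 0.0289 0.005 0 0 -6.6 0; 0.002 0.0292 0.0051 0 0 -6.6 0; -0.0013 0.0294 0.005 0 0 -6.6 0
```

Emit:
jog_arm:
  commands: "0.028 -0.009 0.003 0 0 -6.6 0; 0.029 -0.006 0.003 0 0 -6.6 0; 0.029 -0.002 0.003 0 0 -6.7 0; 0.029 0.001 0.003 0 0 -6.6 0; 0.029 0.005 0.003 0 0 -6.6 0; 0.028 0.008 0.003 0 0 -6.6 0; 0.027 0.011 0.003 0 0 -6.6 0; 0.026 0.014 0.003 0 0 -6.6 0; 0.024 0.017 0.003 0 0 -6.7 0; 0.022 0.02 0.003 0 0 -6.6 0"

```text
clock: 4.85
position: [0.5368, 0.1042, 0.2919]
tcp_rot: [-3.135, 0.005, 2.401]
force: [-0.1, 0.6, -0.5]
width: 1.0
```

Emit:
jog_arm:
  commands: "0.025 0.016 0.005 0 0 -6.6 0; 0.023 0.019 0.005 0 0 -6.6 0; 0.02 0.021 0.005 0 0 -6.6 0; 0.018 0.024 0.005 0 0 -6.6 0; 0.015 0.025 0.005 0 0 -6.6 0; 0.012 0.027 0.005 0 0 -6.6 0; 0.009 0.028 0.005 0 0 -6.6 0; 0.005 0.029 0.005 0 0 -6.6 0; 0.002 0.029 0.005 0 0 -6.6 0; -0.001 0.029 0.005 0 0 -6.6 0"

```text
clock: 6.1
position: [0.4634, 0.3846, 0.2362]
tcp_rot: [-3.127, -0.004, -2.714]
force: [0.7, 0.3, 0.3]
width: 1.001
```

Run:
```python
from h import *
s=state(); im=grab_frame("wrist"); K,E=cam("wrist",s)
print(s["position"],np.degrees(s["tcp_rot"]),s["joint_positions"])
for n,z in dict(scanner_center=.066,scanner_window=.027,stand_rest=.066).items():
    for r in landmark_of("wrist",n)[:1]:
        print(n,np.round(r["uv"],1),round(r["confidence"],2),np.round(onz(K,E,r["uv"],z)[:2],4))
cv2.imwrite("pics/w4.png",im[:,:,::-1])
cv2.imwrite("pics/v4.png",cv2.resize(im[60:330,120:390,::-1],(600,600),interpolation=cv2.INTER_CUBIC))
```

```text
[0.46335163 0.38459421 0.23619865] [-179.17980356   -0.23746068 -155.52327464] [-0.00625743  0.48927728 -1.0351916   1.50169635  0.43244122  1.40335302
  0.93114711]
scanner_center [266.2 203.1] 0.91 [0.484  0.4058]
scanner_window [258.2 218. ] 0.71 [0.5183 0.4117]
```

View pics/v4.png

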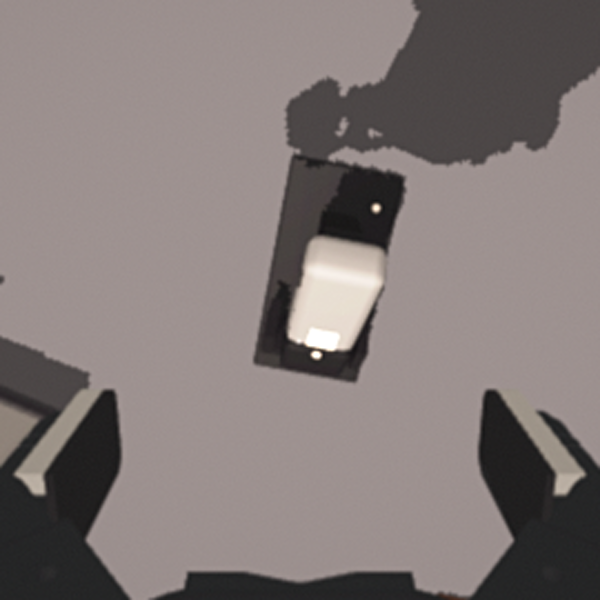

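Run:
```python
from h import *
s=dict(position=[0.46335163,0.38459421,0.23619865],tcp_rot=np.radians([-179.1798,-.23746,-155.52327])); K,E=cam("wrist",s)
f=lambda p,z: onz(K,E,np.array(p)/2.2222+[120,60],z)[:2]
c=[f(p,.008) for p in ((293,155),(404,178),(355,381),(255,363))]
print(np.round(c,4), np.mean(c,0))
for a,b in((0,3),(1,2),(0,1),(3,2)): d=c[b]-c[a]; print(np.linalg.norm(d),np.degrees(np.arctan2(d[1],d[0])))
# body: upper end bottom/top-face corners; left and right side lines of upper face
for z in (.105,.11): print("upper end back edge",[np.round(f(p,z),4) for p in((312,238),(383,250))])
print("nose",[np.round(f(p,.04),4) for p in((288,335),(348,350))])
```

```text
[[0.4213 0.3585]
 [0.4069 0.4209]
 [0.531  0.4503]
 [0.546  0.3888]] [0.4763072  0.40461261]
0.128305847311254 13.689133001276307
0.12749816552526222 13.331654032396996
0.0640245894628722 102.98126410087471
0.06322422668534003 103.70651682469669
upper end back edge [array([0.4425, 0.3792]), array([0.4347, 0.4086])]
upper end back edge [array([0.4416, 0.3787]), array([0.4339, 0.4076])]
nose [array([0.5093, 0.3959]), array([0.5034, 0.4299])]
```

Stand base corners in the crop are (293,155), (404,178), (355,381) and (255,363). That gives a heading of 13.5°, with the scanner centred at about (0.4845, 0.406).

```bash
python3 -c "
from h import *
plan((.481,.405,.16,193.5,4,0),(.481,.405,.0725,193.5,6,0))"
```

```text
10 rows:
-0.0063 0.0032 0.019 -0.2 0 2.7 0; -0.0061 0.0034 0.019 -0.2 -0.1 2.7 0; -0.006 0.0036 0.019 -0.2 0 2.7 0; -0.0058 0.0038 0.0191 -0.2 -0.1 2.7 0; 0 0 0.0146 0 0 0 0; 0 0 0.0146 0 0 0 0; 0 0 0.0145 0 0 0 0; 0 0 0.0146 0 0 0 0; 0 0 0.0146 0 0 0 0; 0.0001 0 0.0146 0 0 0 0
```

Emit:
jog_arm:
  commands: "-0.006 0.003 0.019 -0.2 0 2.7 0; -0.006 0.003 0.019 -0.2 -0.1 2.7 0; -0.006 0.004 0.019 -0.2 0 2.7 0; -0.006 0.004 0.019 -0.2 0 2.7 0; 0 0 0.015 0 0 0 0; 0 0 0.015 0 0 0 0; 0 0 0.015 0 0 0 0; 0 0 0.015 0 0 0 0; 0 0 0.015 0 0 0 0; 0 0 0.01 0 0 0 0"

```text
clock: 7.55
position: [0.4903, 0.3945, 0.0705]
tcp_rot: [-3.136, 0.005, -2.934]
force: [-0.2, -0.5, 0.5]
width: 1.005
```

```bash
python3 -c "
from h import *
s=state();print(s['joint_positions'],s['force'],np.degrees(s['tcp_rot']))
im=grab_frame('wrist');cv2.imwrite('pics/v5.png',im[100:,:,::-1])
plan((.481,.405,.0725,193.5,3,0),(.481,.405,.0725,193.5,7,200))"
```

```text
[-0.10842352  0.67254514 -0.88045121  1.60186608  0.56590216  1.13775049
  0.65166597] [-0.21353523 -0.48246507  0.4528019 ] [-179.69119869    0.28019165 -168.09764955]
10 rows:
0.0022 0.0042 -0.0011 -0.1 0.1 -0.5 0; 0.0021 0.0042 -0.0011 -0.1 0 -0.6 0; 0.0021 0.0042 -0.001 -0.1 0.1 -0.5 0; 0 0 0 0 0 0 200; 0 0 0 0 0 0 200; 0 0 0 0 0 0 200; 0 0 0 0 0 0 200; 0 0 0 0 0 0 200; 0 0 0 0 0 0 200; 0 0 0 0 0 0 200
```

View pics/v5.png

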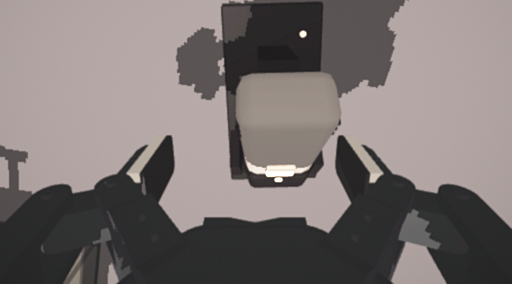

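Emit:
jog_arm:
  commands: "0.002 0.004 -0.001 -0.1 0.1 -0.5 0; 0.002 0.004 -0.001 -0.1 0 -0.5 0; 0.002 0.004 -0.001 -0.1 0 -0.5 0; 0.001 0.002 0 0 0 0 0; 0 0 0 0 0 0 0; 0 0 0 0 0 0 0; 0 0 0 0 0 0 0; 0 0 0 0 0 0 0; 0 0 0 0 0 0 0; 0 0 0 0 0 0 0"

```text
clock: 8.85
position: [0.4798, 0.408, 0.074]
tcp_rot: [3.141, 0.004, -2.906]
force: [-0.3, 0.3, -0.7]
width: 1.0
```

```bash
python3 -c "
from h import *
s=state();print(s['force'],s['width'],np.degrees(s['tcp_rot']))
plan((.481,.405,.0725,193.5,2,0))"
```

```text
[-0.29571146  0.34871883 -0.73018046] 0.9995419784911475 [ 179.96062117    0.20914625 -166.478244  ]
2 rows:
-0.0002 -0.0016 0.0007 0 0.1 0 0; -0.0002 -0.0016 0.0008 0 0.1 0 0
```

Emit:
jog_arm:
  commands: "0 -0.002 0.001 0 0.1 0 0; 0 -0.001 0 0 0 0 0; 0 0 0 0 0 0 150; 0 0 0 0 0 0 180; 0 0 0 0 0 0 255; 0 0 0 0 0 0 255; 0 0 0 0 0 0 255; 0 0 0 0 0 0 255; 0 0 0 0 0 0 255; 0 0 0 0 0 0 255"
  newtons: 50

```text
clock: 10.1
position: [0.4806, 0.4049, 0.073]
tcp_rot: [3.141, 0.002, -2.906]
force: [0.4, 0.3, 0.7]
width: 0.414
```

Run:
```python
from h import *
for c,(u,v) in dict(scene=(275,236),side=(227,222)).items():
    im=cv2.imread(f"pics/{c}0.png"); K,E=cam(c)
    g=cv2.cvtColor(im,cv2.COLOR_BGR2GRAY)[v-16:v+17,u-16:u+17]
    m=(g>np.percentile(g,50)+50).astype(np.uint8); m=cv2.morphologyEx(m,cv2.MORPH_CLOSE,np.ones((5,5)))
    n,l,st,ce=cv2.connectedComponentsWithStats(m); k=l[16,16] or 1+np.argmax(st[1:,4])
    cnt=cv2.findContours((l==k).astype(np.uint8),0,2)[0][0]; r=cv2.minAreaRect(cnt); 
    box=cv2.boxPoints(r)+[u-16,v-16]; ctr=box.mean(0)
    P=[onz(K,E,b,.1)[:2] for b in box]
    print(c,st[k],ctr,np.round(onz(K,E,ctr,.1),4),[ (round(float(np.linalg.norm(P[i]-P[i-1])),3),round(float(np.degrees(np.arctan2(*(P[i]-P[i-1])[::-1]))),1)) for i in range(4)])
# handle direction from landmark and hanger
```

```text
scene [  6   8  20  19 225] [274.49999988 236.49999976] [0.6694 0.1517 0.1   ] [(0.055, -92.3), (0.032, -173.2), (0.056, 86.7), (0.031, 5.6)]
side [  8   8  17  16 175] [226.89999974 221.69999981] [0.6685 0.1539 0.1   ] [(0.031, -20.4), (0.058, -90.4), (0.033, 158.1), (0.057, 88.1)]
```

Emit:
jog_arm:
  commands: "0 0 -0.008 0 0 0 255; 0 0 -0.015 0 0 0 255; 0 0 -0.025 0 0 0 255; 0 0 -0.03 0 0 0 255; 0 0 -0.03 0 0 0 255; 0 0 -0.03 0 0 0 255; 0 0 -0.025 0 0 0 255; 0 0 0 0 0 0 255; 0 0 0 0 0 0 255; 0 0 0 0 0 0 255"

```text
clock: 11.35
position: [0.4791, 0.4049, 0.247]
tcp_rot: [3.14, 0.004, -2.904]
force: [0.5, -0.1, -1.3]
width: 0.414
```

Run:
```python
from h import *
s=state(); grab_frame("scene"); im=grab_frame("side"); cv2.imwrite("pics/s6.png",im[:,:,::-1]); 
Rm=R.from_euler('xyz',s["tcp_rot"]).as_matrix(); p=s["position"]
for n in("scanner_center","scanner_window"):
    o=[]
    for c in("scene","side"):
        r=landmark_of(c,n)
        if r: K,E=cam(c); o.append((K,E,r[0]["uv"])); print(c,n,np.round(r[0]["uv"],1),round(r[0]["confidence"],2))
    # expected, grip nominal
    off=np.array([-.0037,0,.007]) if n=="scanner_center" else np.array([-.0037-.0389,0,.007+.0389])
    X=p+Rm@off; print("exp",X,[np.round(proj(*cam(c),X),1) for c in("scene","side")])
    if len(o)==2:
        Y=tri(o); print("tri",np.round(Y,4))
u,v=map(int,proj(*cam("side"),p+Rm@np.array([0,0,.02])))
cv2.imwrite("pics/v6.png",cv2.resize(im[v-60:v+60,u-70:u+70,::-1],(700,600),interpolation=cv2.INTER_CUBIC)); print(u,v)
```

```text
scene scanner_center [420.9 253.8] 0.68
side scanner_center [289.5 276. ] 0.61
exp [0.48271043 0.40582533 0.24003959] [array([420.5, 253.8]), array([286.8, 276.7])]
tri [0.4796 0.4046 0.2391]
scene scanner_window [401.7 274.4] 0.97
side scanner_window [261.7 294.7] 0.56
exp [0.52064484 0.41508824 0.20128912] [array([404.1, 274.6]), array([262.1, 291.6])]
tri [0.5204 0.4116 0.1912]
288 281
```

View pics/v6.png

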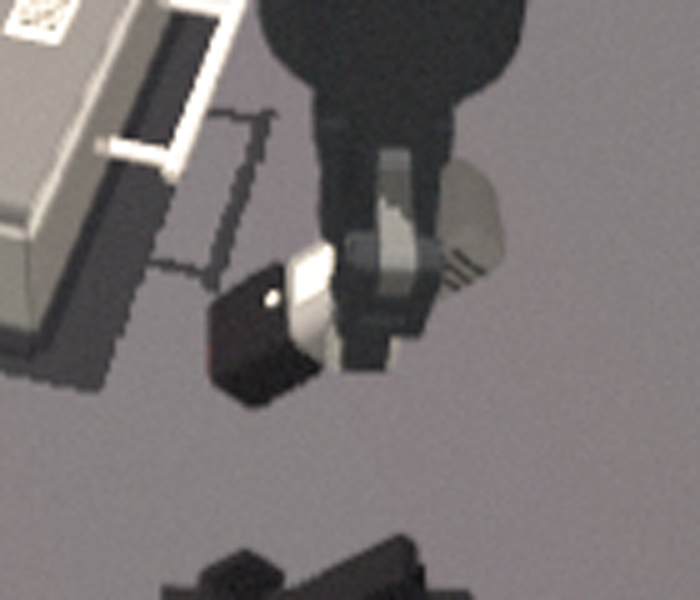

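The scanner sits in the jaws as expected, leaning about 46° with the nose forward and down.

```bash
cat >> h.py <<'E'
def aim(L,yaw,th=46.5,d=.09,gf=.0037,gd=.007):
    "TCP for beam on label L with tool yaw (deg); beam heads along tool -x"
    t=np.radians(th); f=gf+(.055+d)*np.cos(t); dn=gd+(.055+d)*np.sin(t); y=np.radians(yaw)
    return (L[0]+f*np.cos(y), L[1]+f*np.sin(y), L[2]+dn, yaw)
E
python3 -c "
from h import *
t=aim((.669,.153,.1),170);print(t)
plan((*t,9,255),(*t,1,255))"
```

```text
(np.float64(0.5670611574839824), np.float64(0.17097456831776509), np.float64(0.2121792837967817), 170)
10 rows:
-0.0033 -0.0276 0.0039 0 0 2.6 255; -0.0046 -0.0274 0.0038 0 0 2.6 255; -0.0059 -0.0272 0.0039 0.1 0.1 2.7 255; -0.0071 -0.0268 0.0039 0 0 2.6 255; -0.0083 -0.0265 0.0039 0 0 2.6 255; -0.0095 -0.0261 0.0039 0 0 2.6 255; -0.0107 -0.0257 0.0039 0 0.1 2.7 255; -0.0119 -0.0251 0.0039 0 0 2.6 255; -0.013 -0.0245 0.0039 0.1 0 2.6 255; 0 0 0 0 0 0 255
```

Emit:
jog_arm:
  commands: "-0.003 -0.028 0.004 0 0 2.6 255; -0.005 -0.028 0.004 0 0 2.6 255; -0.006 -0.027 0.004 0 0 2.7 255; -0.007 -0.027 0.004 0 0 2.6 255; -0.008 -0.027 0.004 0 0 2.6 255; -0.01 -0.026 0.004 0 0 2.6 255; -0.011 -0.026 0.004 0 0 2.7 255; -0.012 -0.025 0.004 0 0 2.6 255; -0.013 -0.025 0.004 0.1 0 2.6 255; 0 0 0 0 0 0 255"

```text
clock: 12.9
position: [0.5693, 0.1601, 0.2081]
tcp_rot: [3.14, 0.001, 2.953]
force: [-0.1, 0.4, -1.8]
width: 0.414
```

```bash
python3 -c "
from h import *
t=aim((.669,.153,.1),170);print(state()['joint_positions'])
plan((*t,4,255))"
```

```text
[ 0.33649773  0.41710605 -0.87330785  1.58048715  0.32771273  1.29638298
  0.79860737]
4 rows:
0.0011 0.0026 -0.001 0 0 -0.2 255; 0.001 0.0026 -0.001 0.1 0 -0.2 255; 0.0011 0.0025 -0.0011 0 0 -0.2 255; 0.001 0.0026 -0.001 0 0.1 -0.2 255
```

Emit:
jog_arm:
  commands: "0.001 0.0025 -0.001 0 0 -0.2 255; 0.001 0.0025 -0.001 0 0 -0.2 255; 0.001 0.0025 -0.001 0 0 -0.2 255; 0.001 0.002 -0.001 0 0 -0.1 255; 0 0 0 0 0 0 255; 0 0 0 0 0 0 255; 0 0 0 0 0 0 255; 0 0 0 0 0 0 255; 0 0 0 0 0 0 255; 0 0 0 0 0 0 255"

```text
clock: 14.15
position: [0.5661, 0.1735, 0.2128]
tcp_rot: [3.138, 0.001, 2.97]
force: [-0.5, 0.2, -0.7]
width: 0.412
```

```bash
cat > chk.py <<'E'
from h import *
import sys
L=np.array(eval(sys.argv[1])); s=state(); Rm=R.from_euler('xyz',s["tcp_rot"]).as_matrix(); p=s["position"]
print(p,np.degrees(s["tcp_rot"]))
v=Rm.T@(L-p); print("label in tool",np.round(v,4))
c0=np.array([-.0037,0,.007])
for th in (45,48): 
    t=np.radians(th); b=np.array([-np.cos(t),0,np.sin(t)]); e=v-c0-.055*b; print(th,"along",round(e@b,4),"off",np.round(e-(e@b)*b,4))
ims={c:grab_frame(c) for c in("scene","side")}
for n,k in(("scanner_center",0),("scanner_window",.055)):
    o=[]
    X=p+Rm@(c0+k*np.array([-.707,0,.707]))
    for c in("scene","side"):
        r=landmark_of(c,n); K,E=cam(c); 
        if r: o.append((K,E,r[0]["uv"])); print(n,c,np.round(r[0]["uv"],1),round(r[0]["confidence"],2),"exp",np.round(proj(K,E,X),1))
    if len(o)==2: print("tri",np.round(tri(o),4),"exp",np.round(X,4))
u,w=map(int,proj(*cam("side"),p+Rm@np.array([-.05,0,.05])))
cv2.imwrite(sys.argv[2],cv2.resize(ims["side"][max(w-60,0):w+60,max(u-70,0):u+70,::-1],(700,600),interpolation=cv2.INTER_CUBIC))
cv2.imwrite(sys.argv[2].replace("v","s"),ims["side"][:,:,::-1])
E
python3 chk.py "(.669,.153,.1)" pics/v7.png
```

```text
[0.56614917 0.17349811 0.21283774] [1.79816260e+02 6.47517822e-02 1.70182643e+02]
label in tool [-0.1047 -0.003   0.1129]
45 along 0.0913 off [ 0.0025 -0.003   0.0025]
48 along 0.0913 off [-0.0031 -0.003  -0.0028]
scanner_center scene [316.9 201.5] 0.78 exp [317.4 201.1]
scanner_center side [291.7 158.5] 0.65 exp [265.2 199.1]
tri [0.5559 0.1692 0.272 ] exp [0.5698 0.1729 0.2058]
scanner_window scene [299.4 216.1] 0.59 exp [300.7 215.3]
scanner_window side [247.9 208.3] 0.55 exp [249.2 208. ]
tri [0.6113 0.1659 0.1652] exp [0.6082 0.1664 0.167 ]
```

View pics/v7.png

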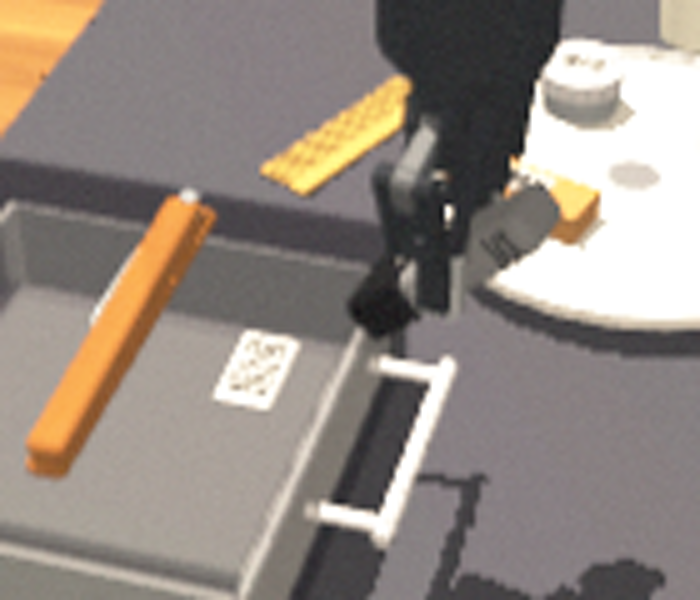

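Emit:
jog_arm:
  commands: "0 -0.0015 0 0 0 0 255; 0 -0.001 0 0 0 0 255; 0 0 0 0 0 0 255; 0 0 0 0 0 0 255; 0 0 0 0 0 0 255; 0 0 0 0 0 0 255; 0 0 0 0 0 0 255; 0 0 0 0 0 0 255; 0 0 0 0 0 0 255; 0 0 0 0 0 0 255"

```text
clock: 15.7
position: [0.5657, 0.171, 0.2129]
tcp_rot: [3.138, 0.001, 2.97]
force: [0.1, -0.1, -0.8]
width: 0.417
```

```bash
python3 -c "
from h import *
s=state(); print(s['position'],s['force'])
t=aim((.566,-.248,.056),90);print(t)
plan((t[0],t[1]+.1,.23,110,8,255),(*t,7,255))"
```

```text
[0.56565909 0.17095523 0.21287365] [ 0.11997492 -0.09132843 -0.80245503]
(np.float64(0.566), np.float64(-0.14448858652440566), np.float64(0.1681792837967817), 90)
15 rows:
-0.0046 -0.0265 -0.0022 0 0 7.5 255; -0.0081 -0.0257 -0.0022 0 0 7.5 255; -0.0113 -0.0244 -0.0023 0.1 0 7.6 255; -0.0145 -0.0227 -0.0021 0 0 7.5 255; -0.0173 -0.0207 -0.0022 0 0 7.5 255; -0.0199 -0.0182 -0.0022 0 0 7.5 255; -0.022 -0.0154 -0.0022 0.1 0 7.6 255; -0.0239 -0.0124 -0.0021 0 0 7.5 255; -0.0134 -0.0049 0.0088 0 0 2.9 255; -0.0137 -0.0042 0.0088 0 0 2.8 255; -0.0138 -0.0035 0.0089 0 0 2.9 255; -0.0141 -0.0028 0.0088 0 0 2.8 255; -0.0141 -0.0021 0.0088 0 0 2.9 255; -0.0142 -0.0014 0.0088 0 0 2.8 255; -0.0143 -0.0008 0.0088 0 0 2.9 255
```

Emit:
jog_arm:
  commands: "-0.005 -0.027 -0.002 0 0 7.5 255; -0.008 -0.026 -0.002 0 0 7.5 255; -0.011 -0.024 -0.002 0 0 7.6 255; -0.015 -0.023 -0.002 0 0 7.5 255; -0.017 -0.021 -0.002 0 0 7.5 255; -0.02 -0.018 -0.002 0 0 7.5 255; -0.022 -0.015 -0.002 0 0 7.6 255; -0.024 -0.012 -0.002 0 0 7.5 255; -0.013 -0.005 0.009 0 0 2.9 255; -0.014 -0.004 0.009 0 0 2.8 255"

```text
clock: 16.95
position: [0.563, -0.0784, 0.2099]
tcp_rot: [3.138, -0.004, 1.788]
force: [-0.4, 0.6, -0.4]
width: 0.411
```

```bash
python3 -c "
from h import *
t=aim((.566,-.248,.056),90);print(state()['joint_positions'])
plan((*t,7,255))"
```

```text
[ 0.57694254  0.29433159 -0.61287862  1.64903253  0.17217472  1.2507582
  0.14811066]
7 rows:
-0.0093 -0.0017 0.0059 0 0 1.8 255; -0.0094 -0.0013 0.0059 0.1 -0.1 1.8 255; -0.0094 -0.0011 0.006 0 0 1.7 255; -0.0095 -0.0007 0.0059 0 0 1.8 255; -0.0094 -0.0005 0.006 0 -0.1 1.8 255; -0.0095 -0.0002 0.0059 0.1 0 1.8 255; -0.0094 0.0001 0.006 0 0 1.8 255
```

Emit:
jog_arm:
  commands: "-0.009 -0.002 0.006 0 0 1.8 255; -0.009 -0.001 0.006 0 -0.1 1.8 255; -0.009 -0.001 0.006 0 0 1.7 255; -0.009 -0.001 0.006 0 0 1.8 255; -0.009 0 0.006 0 -0.1 1.8 255; -0.009 0 0.006 0 0 1.8 255; -0.007 0 0.005 0 0 1.6 255; 0 0 0 0 0 0 255; 0 0 0 0 0 0 255; 0 0 0 0 0 0 255"

```text
clock: 18.2
position: [0.5657, -0.1422, 0.1644]
tcp_rot: [3.14, -0.002, 1.563]
force: [0.5, 0.0, -0.7]
width: 0.417
```

```bash
python3 chk.py "(.566,-.248,.056)" pics/v8.png
python3 - <<'E'
from h import *
for n,z in dict(tin_label=.056,tin_center=.039,clip_case_center=.036,comb_carton_label=.044).items():
    for c in("scene","side"):
        for r in landmark_of(c,n)[:1]: print(n,c,np.round(r["uv"],1),round(r["confidence"],2),np.round(onz(*cam(c),r["uv"],z)[:2],3))
E
```

```text
[ 0.56573512 -0.14215377  0.16443422] [ 1.79894179e+02 -1.21749645e-01  8.95599823e+01]
label in tool [-0.1061  0.0009  0.1082]
45 along 0.089 off [-0.0006  0.0009 -0.0006]
48 along 0.0887 off [-0.0062  0.0009 -0.0056]
scanner_center scene [251.4 136. ] 0.43 exp [252.4 133.4]
scanner_center side [289.9 149.1] 0.53 exp [289.5 148.5]
tri [ 0.5667 -0.1482  0.1507] exp [ 0.5657 -0.1458  0.1574]
scanner_window scene [245.7 136.6] 0.61 exp [246.1 135.1]
scanner_window side [289.4 155.1] 0.52 exp [290.7 153.3]
tri [ 0.5683 -0.1828  0.1137] exp [ 0.5655 -0.1846  0.1185]
tin_label scene [251.7 135.7] 0.7 [ 0.52  -0.232]
tin_label side [290.  158.6] 0.76 [ 0.575 -0.254]
tin_center scene [233.8 143.5] 0.56 [ 0.579 -0.244]
tin_center side [290.2 162.6] 0.67 [ 0.573 -0.256]
clip_case_center scene [271.2 132.7] 0.53 [ 0.447 -0.231]
clip_case_center side [326.9 171.5] 0.64 [ 0.446 -0.239]
comb_carton_label scene [251.9 167. ] 0.66 [ 0.58  -0.123]
comb_carton_label side [282.  183.6] 0.58 [ 0.577 -0.12 ]
```

View pics/v8.png

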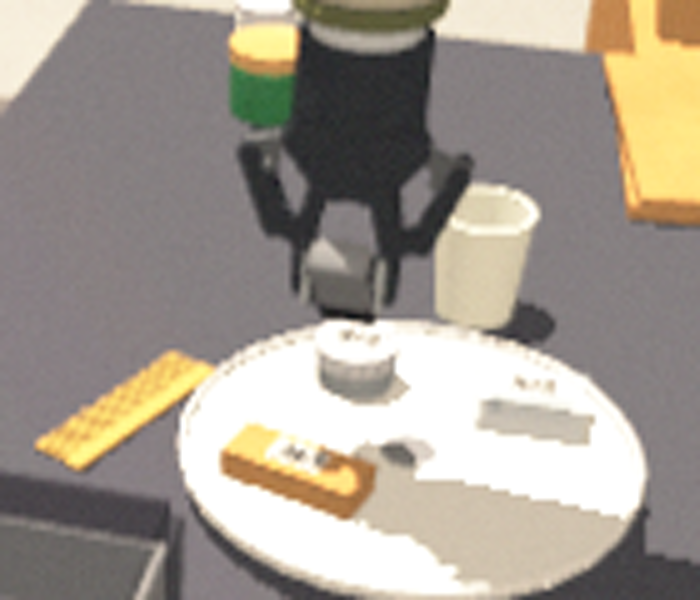

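Emit:
jog_arm:
  commands: "0 0.001 -0.0015 0 0 0 255; 0 0.001 -0.0015 0 0 0 255; 0 0 0 0 0 0 255; 0 0 0 0 0 0 255; 0 0 0 0 0 0 255; 0 0 0 0 0 0 255; 0 0 0 0 0 0 255; 0 0 0 0 0 0 255; 0 0 0 0 0 0 255; 0 0 0 0 0 0 255"

```text
clock: 20.15
position: [0.5677, -0.1425, 0.1674]
tcp_rot: [3.14, -0.002, 1.562]
force: [0.5, -0.2, -1.1]
width: 0.415
```

```bash
python3 -c "
from h import *
L=(.4445,-.233,.05)
t=aim(L,90);print(t)
plan((*t,10,255))"
```

```text
(np.float64(0.4445), np.float64(-0.1294885865244057), np.float64(0.1621792837967817), 90)
10 rows:
0.0012 -0.0123 0.0005 0 0 0 255; 0.0012 -0.0124 0.0005 0 0 -0.1 255; 0.0012 -0.0123 0.0005 0 0 0 255; 0.0012 -0.0123 0.0005 0 0 -0.1 255; 0.0013 -0.0124 0.0005 0 -0.1 0 255; 0.0012 -0.0123 0.0005 0.1 0 -0.1 255; 0.0013 -0.0123 0.0006 0 0 0 255; 0.0013 -0.0123 0.0005 0 0 -0.1 255; 0.0013 -0.0124 0.0005 0 0 0 255; 0.0012 -0.0123 0.0005 0 0 -0.1 255
```

Emit:
jog_arm:
  commands: "0.001 -0.015 0.001 0 0 0 255; 0.001 -0.018 0.001 0 0 0 255; 0.002 -0.018 0.001 0 0 0 255; 0.002 -0.018 0.001 0 0 -0.1 255; 0.002 -0.018 0.001 0 0 -0.1 255; 0.002 -0.018 0 0 0 -0.1 255; 0.001 -0.013 0 0 0 -0.1 255; 0 0 0 0 0 0 255; 0 0 0 0 0 0 255; 0 0 0 0 0 0 255"

```text
clock: 21.4
position: [0.4476, -0.1302, 0.1625]
tcp_rot: [3.138, -0.002, 1.57]
force: [0.7, 0.3, -1.4]
width: 0.415
```

```bash
python3 chk.py "(.4445,-.233,.05)" pics/v9.png
python3 - <<'E'
from h import *
print(state()["joint_positions"])
plan((*aim((.4445,-.233,.05),90),2,255))
for n,z in dict(clip_case_label=.05,clip_case_center=.036).items():
    for c in("scene","side"):
        for r in landmark_of(c,n)[:1]: print(n,c,np.round(r["uv"],1),round(r["confidence"],2),np.round(onz(*cam(c),r["uv"],z)[:2],3))
E
```

```text
[ 0.44759529 -0.13016811  0.16250517] [ 1.79790929e+02 -1.01391347e-01  8.99642147e+01]
label in tool [-0.103  -0.0034  0.1123]
45 along 0.0897 off [ 0.003  -0.0034  0.003 ]
48 along 0.0897 off [-0.0025 -0.0034 -0.0022]
scanner_center scene [288.7 123.1] 0.57 exp [289.4 122.8]
scanner_center side [328.2 156.7] 0.73 exp [328.9 156.6]
tri [ 0.4494 -0.1348  0.1543] exp [ 0.4476 -0.1339  0.1555]
scanner_window scene [278.7 127.6] 0.56 exp [281.7 124.9]
scanner_window side [325.3 161.3] 0.56 exp [328.1 161.1]
tri [ 0.4571 -0.1734  0.1119] exp [ 0.4477 -0.1727  0.1165]
[ 0.72858241  0.0939986  -0.56122009  1.957652    0.0535874   1.10188027
  0.14455845]
2 rows:
0.0003 -0.0014 0.0001 0.1 0 0 255; 0.0004 -0.0013 0.0001 0.1 -0.1 0 255
clip_case_label scene [271.3 127.7] 0.72 [ 0.443 -0.239]
clip_case_label side [328.  166.3] 0.8 [ 0.445 -0.25 ]
clip_case_center scene [270.3 131.8] 0.78 [ 0.447 -0.236]
clip_case_center side [326.5 172.7] 0.87 [ 0.447 -0.231]
```

Emit:
jog_arm:
  commands: "-0.001 -0.001 0 0 0 0 255; 0 -0.001 0 0 0 0 255; 0 0 0 0 0 0 255; 0 0 0 0 0 0 255; 0 0 0 0 0 0 255; 0 0 0 0 0 0 255; 0 0 0 0 0 0 255; 0 0 0 0 0 0 255; 0 0 0 0 0 0 255; 0 0 0 0 0 0 255"

```text
clock: 23.15
position: [0.445, -0.1313, 0.1625]
tcp_rot: [3.138, -0.001, 1.57]
force: [-0.2, 0.0, -2.1]
width: 0.42
```

```bash
python3 -c "
from h import *
L=(.582,-.120,.044)
t=aim(L,110);print(t)
plan((*t,7,255))"
```

```text
(np.float64(0.5465970115272346), np.float64(-0.022731088589864973), np.float64(0.1561792837967817), 110)
7 rows:
0.0155 0.0145 0.001 0 0 -2.9 255; 0.0148 0.0153 0.0009 0.1 0 -2.8 255; 0.014 0.0159 0.001 0 0 -2.9 255; 0.0132 0.0167 0.0009 0 0 -2.9 255; 0.0123 0.0173 0.001 0.1 0 -2.8 255; 0.0114 0.0179 0.0009 0 0 -2.9 255; 0.0106 0.0184 0.0009 0 0 -2.8 255
```

Emit:
jog_arm:
  commands: "0.015 0.015 0.001 0 0 -2.9 255; 0.015 0.015 0.001 0 0 -2.8 255; 0.014 0.016 0.001 0 0 -2.9 255; 0.013 0.017 0.001 0 0 -2.9 255; 0.012 0.017 0.001 0.1 0 -2.8 255; 0.011 0.018 0.001 0 0 -2.9 255; 0.009 0.015 0.001 0 0 -2.5 255; 0 0 0 0 0 0 255; 0 0 0 0 0 0 255; 0 0 0 0 0 0 255"

```text
clock: 24.4
position: [0.5505, -0.0172, 0.155]
tcp_rot: [3.14, -0.001, 1.939]
force: [0.7, -0.6, -1.0]
width: 0.415
```

```bash
python3 chk.py "(.582,-.120,.044)" pics/v9.png
python3 - <<'E'
from h import *
plan((*aim((.582,-.120,.044),110),2,255))
for n,z in dict(comb_carton_label=.044,comb_carton_center=.033).items():
    for c in("scene","side"):
        for r in landmark_of(c,n)[:1]: print(n,c,np.round(r["uv"],1),round(r["confidence"],2),np.round(onz(*cam(c),r["uv"],z)[:2],3))
E
```

```text
[ 0.55045519 -0.01717584  0.15502404] [ 1.79889267e+02 -8.44219441e-02  1.11069472e+02]
label in tool [-0.1075 -0.0077  0.1109]
45 along 0.0918 off [ 0.     -0.0077  0.    ]
48 along 0.0916 off [-0.0057 -0.0077 -0.0051]
scanner_center scene [278.3 163.9] 0.67 exp [279.3 162. ]
scanner_center side [287.4 174.5] 0.5 exp [286.6 174.6]
tri [ 0.5521 -0.0236  0.143 ] exp [ 0.5518 -0.0206  0.148 ]
scanner_window scene [267.4 165.6] 0.66 exp [267.7 165. ]
scanner_window side [282.4 176.9] 0.63 exp [283.1 178.2]
tri [ 0.5686 -0.0534  0.1138] exp [ 0.5658 -0.0568  0.1091]
2 rows:
-0.002 -0.0029 -0.0005 0.1 0 0.6 255; -0.0021 -0.003 -0.0006 0 -0.1 0.5 255
comb_carton_label scene [252.5 167. ] 0.69 [ 0.579 -0.122]
comb_carton_label side [278.8 183.8] 0.76 [ 0.586 -0.117]
comb_carton_center scene [248.2 171.2] 0.56 [ 0.594 -0.122]
comb_carton_center side [280.2 187.1] 0.78 [ 0.581 -0.116]
```

View pics/v9.png

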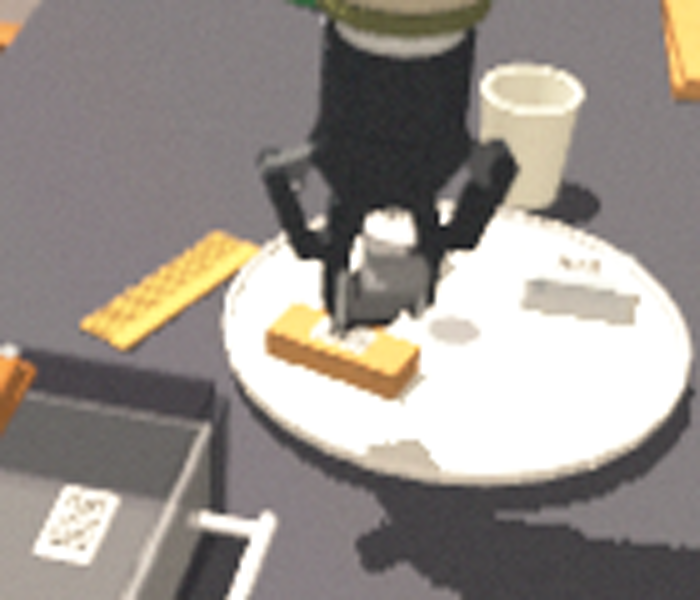

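Emit:
jog_arm:
  commands: "-0.001 -0.003 -0.001 0 0 0.6 255; -0.001 -0.003 -0.001 0 0 0.4 255; 0 0 0 0 0 0 255; 0 0 0 0 0 0 255; 0 0 0 0 0 0 255; 0 0 0 0 0 0 255; 0 0 0 0 0 0 255; 0 0 0 0 0 0 255; 0 0 0 0 0 0 255; 0 0 0 0 0 0 255"

```text
clock: 26.15
position: [0.5454, -0.0208, 0.1571]
tcp_rot: [3.139, -0.002, 1.921]
force: [0.0, -0.6, -0.6]
width: 0.416
```

```bash
python3 -c "
from h import *
print(aim((.582,-.120,.044),110))
plan((.55,.17,.25,150,8,255),(.481,.405,.25,193.5,9,255))"
```

```text
(np.float64(0.5465970115272346), np.float64(-0.022731088589864973), np.float64(0.1561792837967817), 110)
17 rows:
0.0222 0.0087 -0.0115 0 0 -5 255; 0.0214 0.0107 -0.0116 0 0 -5 255; 0.0204 0.0125 -0.0115 0.1 0 -5 255; 0.0192 0.0141 -0.0116 0 0 -5 255; 0.0179 0.0158 -0.0116 0 0 -5 255; 0.0164 0.0173 -0.0116 0 0 -5 255; 0.0149 0.0187 -0.0115 0.1 -0.1 -4.9 255; 0.0132 0.0198 -0.0117 0 0 -5 255; 0.0197 0.0188 0 0 0 -4.8 255; 0.0181 0.0203 0 0 0 -4.9 255; 0.0162 0.0219 -0.0001 0 0 -4.8 255; 0.0144 0.0231 0 0 0 -4.9 255; 0.0124 0.0242 0 0 0 -4.8 255; 0.0103 0.0252 0 0 0 -4.8 255; 0.0081 0.026 0 0 0 -4.9 255; 0.0059 0.0266 0 0 0 -4.8 255; 0.0036 0.0269 -0.0001 0 0 -4.8 255
```

Emit:
jog_arm:
  commands: "0.022 0.009 -0.012 0 0 -5 255; 0.021 0.011 -0.012 0 0 -5 255; 0.02 0.013 -0.012 0 0 -5 255; 0.019 0.014 -0.012 0 0 -5 255; 0.018 0.016 -0.012 0 0 -5 255; 0.016 0.017 -0.012 0 0 -5 255; 0.015 0.019 -0.012 0 0 -5 255; 0.013 0.02 -0.012 0 0 -5 255; 0.02 0.019 0 0 0 -4.8 255; 0.018 0.02 0 0 0 -4.9 255"

```text
clock: 27.4
position: [0.5331, 0.2264, 0.2556]
tcp_rot: [3.14, -0.0, 2.813]
force: [-0.5, 0.2, -1.0]
width: 0.413
```

```bash
python3 -c "
from h import *
plan((.4806,.4049,.22,193.5,9,255))"
```

```text
9 rows:
0.0119 0.0169 0.004 0 0 -3.6 255; 0.0109 0.0176 0.004 0 0 -3.6 255; 0.0097 0.0182 0.004 0 0 -3.6 255; 0.0085 0.0188 0.004 0 0 -3.6 255; 0.0074 0.0193 0.0039 0 0 -3.6 255; 0.0061 0.0198 0.004 0.1 0 -3.6 255; 0.0049 0.0201 0.004 0 0 -3.5 255; 0.0036 0.0203 0.0039 0 0 -3.6 255; 0.0024 0.0206 0.004 0 0 -3.6 255
```

Emit:
jog_arm:
  commands: "0.012 0.017 0.004 0 0 -3.6 255; 0.011 0.018 0.004 0 0 -3.6 255; 0.01 0.018 0.004 0 0 -3.6 255; 0.009 0.019 0.004 0 0 -3.6 255; 0.007 0.019 0.004 0 0 -3.6 255; 0.006 0.02 0.004 0 0 -3.6 255; 0.005 0.02 0.004 0 0 -3.5 255; 0.004 0.018 0.004 0 0 -3.4 255; 0.002 0.012 0.003 0 0 -2.5 255; 0 0 0 0 0 0 255"

```text
clock: 28.65
position: [0.4732, 0.4065, 0.2162]
tcp_rot: [3.14, -0.002, -2.888]
force: [0.4, -0.5, -1.1]
width: 0.416
```

```bash
python3 -c "
from h import *
print(state()['joint_positions'])
plan((.4806,.4049,.16,193.5,8,255))"
```

```text
[-0.05826685  0.54467387 -1.00802314  1.47393513  0.46045173  1.37781871
  0.73561614]
8 rows:
-0.0009 -0.0004 0.007 0 0 0.1 255; -0.0008 -0.0005 0.007 0 0 0.2 255; -0.0009 -0.0004 0.0071 0 0 0.1 255; -0.0009 -0.0004 0.007 0 -0.1 0.1 255; -0.0008 -0.0004 0.007 0 0 0.1 255; -0.0009 -0.0004 0.007 0 0 0.2 255; -0.0008 -0.0005 0.007 0.1 0 0.1 255; -0.0009 -0.0004 0.0071 0 0 0.1 255
```

Emit:
jog_arm:
  commands: "-0.001 0 0.006 0 0 0.1 255; -0.001 0 0.007 0 0 0.2 255; -0.001 -0.001 0.007 0 0 0.1 255; -0.001 0 0.007 0 0 0.1 255; -0.001 -0.001 0.007 0 0 0.1 255; -0.001 0 0.007 0 0 0.2 255; -0.001 0 0.007 0 0 0.1 255; 0 0 0.005 0 0 0 255; 0 0 0 0 0 0 255; 0 0 0 0 0 0 255"

```text
clock: 29.9
position: [0.4828, 0.4037, 0.1592]
tcp_rot: [-3.141, -0.002, -2.91]
force: [0.0, 0.1, -1.0]
width: 0.413
```

```bash
python3 -c "
from h import *
plan((.4806,.4049,.12,193.5,5,255),(.4806,.4049,.083,193.5,5,255))"
```

```text
10 rows:
0.0004 0.0003 0.0078 0 0 0 255; 0.0003 0.0004 0.0079 0 0 -0.1 255; 0.0004 0.0003 0.0078 0 -0.1 0 255; 0.0003 0.0003 0.0079 0 0 -0.1 255; 0.0004 0.0004 0.0078 0 0 0 255; 0 0 0.0074 0 0 0 255; 0 0 0.0074 0 0 0 255; 0 0 0.0074 0 0 0 255; 0 0 0.0074 0 0 0 255; 0 0 0.0074 0 0 0 255
```

Emit:
jog_arm:
  commands: "0.0005 0.0003 0.008 0 0 0 255; 0.0005 0.0003 0.008 0 0 -0.1 255; 0.0005 0.0003 0.008 0 0 0 255; 0.0005 0.0003 0.008 0 0 -0.1 255; 0.0003 0 0.008 0 0 0 255; 0 0 0.008 0 0 0 255; 0 0 0.007 0 0 0 255; 0 0 0.007 0 0 0 255; 0 0 0.005 0 0 0 255; 0 0 0 0 0 0 255"

```text
clock: 31.15
position: [0.4799, 0.4042, 0.0872]
tcp_rot: [-3.141, -0.002, -2.906]
force: [-0.4, 0.3, -1.3]
width: 0.414
```

```bash
python3 -c "
from h import *
plan((.4806,.4049,.0735,193.5,5,255))"
```

```text
5 rows:
-0.0002 0.0001 0.0027 0 0 0 255; -0.0001 0.0001 0.0028 0 -0.1 0 255; -0.0002 0.0001 0.0027 0 0 0 255; -0.0002 0.0001 0.0027 0 0 0 255; -0.0002 0.0001 0.0028 0 0 0 255
```

Emit:
jog_arm:
  commands: "0 0 0.003 0 0 0 255; 0 0 0.003 0 0 0 255; 0 0 0.003 0 0 0 255; 0 0 0.0025 0 0 0 255; 0 0 0.002 0 0 0 255; 0 0 0 0 0 0 255; 0 0 0 0 0 0 255; 0 0 0 0 0 0 255; 0 0 0 0 0 0 255; 0 0 0 0 0 0 255"

```text
clock: 32.4
position: [0.4803, 0.4046, 0.0736]
tcp_rot: [-3.142, -0.001, -2.906]
force: [-0.6, 0.3, -1.1]
width: 0.412
```

Emit:
jog_arm:
  commands: "0 0 0 0 0 0 120; 0 0 0 0 0 0 60; 0 0 0 0 0 0 0; 0 0 0 0 0 0 0; 0 0 0 0 0 0 0; 0 0 0 0 0 0 0; 0 0 0 0 0 0 0; 0 0 -0.015 0 0 0 0; 0 0 -0.03 0 0 0 0; 0 0 -0.03 0 0 0 0"

```text
clock: 33.65
position: [0.4796, 0.4042, 0.1509]
tcp_rot: [-3.141, -0.004, -2.906]
force: [0.5, -0.5, 0.2]
width: 1.002
```

Run:
```python
from h import *
s=state(); print(s["joint_positions"],s["width"])
for c in("scene","side","wrist"):
    im=grab_frame(c); cv2.imwrite(f"pics/{c}10.png",im[:,:,::-1]); K,E=cam(c,s)
    for n,z in dict(scanner_center=.066,scanner_window=.027,drawer_handle=.068).items():
        for r in landmark_of(c,n)[:1]: print(n,c,np.round(r["uv"],1),round(r["confidence"],2),np.round(onz(K,E,r["uv"],z)[:2],3))
    print(c,"exp",proj(K,E,np.array([.4845,.406,.066])),proj(K,E,np.array([.4845+.0378,.406+.0091,.027])))
a=cv2.imread("pics/scene10.png")[220:340,330:460]; b=cv2.imread("pics/side10.png")[290:384,220:350]
cv2.imwrite("pics/v10.png",np.hstack([cv2.resize(a,(390,360)),cv2.resize(b,(390,360))]))
```

```text
[-0.07367822  0.60502902 -0.96822882  1.53676209  0.50999886  1.27495651
  0.69539863] 1.0022590000302147
scanner_center scene [394.1 291.5] 0.65 [0.49  0.404]
scanner_window scene [384.6 310.8] 0.66 [0.522 0.422]
drawer_handle scene [299.  228.9] 0.58 [0.59  0.147]
scene exp [396.40279697 291.19050806] [382.55755668 308.56762139]
scanner_center side [280.1 335.6] 0.97 [0.484 0.404]
scanner_window side [259.9 348. ] 0.71 [0.52  0.417]
drawer_handle side [257.7 234.3] 0.75 [0.591 0.145]
side exp [279.67301634 336.30034727] [258.9475482  347.03094914]
scanner_center wrist [253.3 207.8] 0.57 [0.482 0.404]
scanner_window wrist [252.8 229.6] 0.92 [0.518 0.411]
wrist exp [255.56143999 211.04854864] [255.4163758 234.3984561]
```

View pics/v10.png

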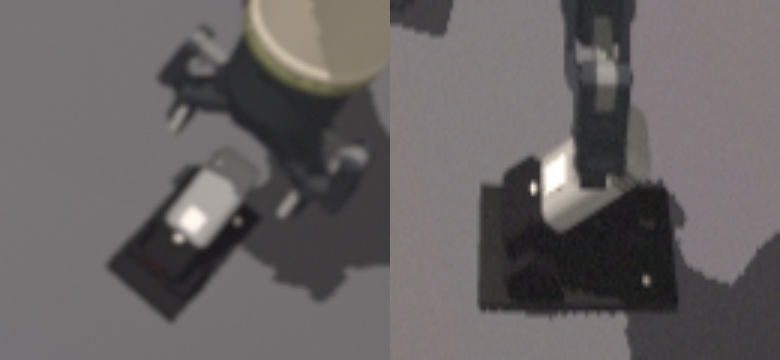

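Run:
```python
from h import *
def seg(c,a,b,z):
    K,E=cam(c); A,B=[onz(K,E,np.array(p)/1.5625,z)[:2] for p in(a,b)]; d=B-A; print(c,np.round(A,3),np.round(B,3),round(np.linalg.norm(d),3),round(np.degrees(np.arctan2(d[1],d[0])),1))
seg("scene",(453,335),(492,388),.068)
seg("side",(413,347),(395,397),.068)
seg("scene",(408,312),(491,432),.1)
seg("scene",(280,364),(408,312),.1)
seg("side",(400,305),(352,420),.1)
```

```text
scene [0.585 0.096] [0.587 0.216] 0.12 89.2
side [0.585 0.096] [0.586 0.214] 0.118 89.4
scene [0.641 0.035] [0.645 0.291] 0.256 88.9
scene [0.872 0.025] [0.641 0.035] 0.232 177.6
side [0.625 0.03 ] [0.626 0.3  ] 0.27 89.7
```

Run:
```python
from h import *
p=np.array([.4791,.4049,.247]); Rm=R.from_euler('xyz',[3.14,.004,-2.904]).as_matrix()
for y in(.032,.02,-.02,-.032):
    print(y,[np.round((proj(*cam("side"),p+Rm@np.array([0,y,d]))-[218,221])*5,0).tolist() for d in(0,.01,.02,.03)])
# wrist: fingertip inner edges in w4 (open): crop coords->full
print([np.round(proj(*( (lambda K,E:(K,E))(*cam("wrist",dict(position=[0,0,0],tcp_rot=[0,0,0])))),np.array([x,.0425,d])),0).tolist() for d in(-.01,0,.01,.02) for x in (-.011,.011)])
plan((.50,.26,.22,140,6,0),(.587,.152,.17,90,7,180))
```

```text
0.032 [[364.0, 346.0], [362.0, 366.0], [359.0, 386.0], [357.0, 406.0]]
0.02 [[361.0, 314.0], [359.0, 335.0], [356.0, 355.0], [354.0, 374.0]]
-0.02 [[353.0, 217.0], [350.0, 238.0], [348.0, 258.0], [346.0, 277.0]]
-0.032 [[350.0, 190.0], [348.0, 210.0], [346.0, 230.0], [344.0, 250.0]]
[[345.0, 293.0], [349.0, 251.0], [339.0, 281.0], [343.0, 241.0], [333.0, 269.0], [337.0, 232.0], [329.0, 260.0], [331.0, 225.0]]
13 rows:
0.0023 -0.0241 -0.0119 0 0 8.9 0; -0.0014 -0.0243 -0.0118 -0.1 -0.1 8.9 0; -0.0052 -0.0236 -0.0119 0 0 9 0; -0.0088 -0.0226 -0.0119 0 0 8.9 0; -0.0122 -0.021 -0.0119 -0.1 -0.1 8.9 0; -0.0153 -0.0187 -0.0119 0 0 8.9 0; -0.0194 -0.0038 0.0071 0 0 7.1 180; -0.0198 -0.0014 0.0072 0 0 7.2 180; -0.0198 0.001 0.0071 0 0 7.1 180; -0.0195 0.0036 0.0071 0 0 7.2 180; -0.0189 0.0059 0.0072 0 0 7.1 180; -0.018 0.0082 0.0071 0 0 7.2 180; -0.0169 0.0104 0.0071 0 0 7.1 180
```

Emit:
jog_arm:
  commands: "0.002 -0.024 -0.012 0 0 8.9 0; -0.001 -0.024 -0.012 0 0 8.9 0; -0.005 -0.024 -0.012 0 0 9 0; -0.009 -0.023 -0.012 0 0 8.9 0; -0.012 -0.021 -0.012 0 0 8.9 0; -0.015 -0.019 -0.012 0 0 8.9 0; -0.019 -0.004 0.007 0 0 7.1 180; -0.02 -0.001 0.007 0 0 7.2 180; -0.02 0.001 0.007 0 0 7.1 180; -0.02 0.004 0.007 0 0 7.2 180"

```text
clock: 35.5
position: [0.5461, 0.1912, 0.1934]
tcp_rot: [-3.136, -0.0, 1.902]
force: [-0.0, 1.1, 0.9]
width: 0.295
```

Run:
```python
from h import *
s=state()
plan((.587,.152,.16,90,8,180))
```

```text
8 rows:
-0.0063 0.0033 0.0042 0 0 2.4 180; -0.0062 0.0035 0.0041 -0.1 0 2.3 180; -0.006 0.0037 0.0042 0 0 2.4 180; -0.0058 0.004 0.0041 -0.1 0 2.4 180; -0.0057 0.0043 0.0042 0 0 2.4 180; -0.0055 0.0045 0.0042 0 0 2.3 180; -0.0053 0.0046 0.0041 -0.1 0 2.4 180; -0.0051 0.0049 0.0042 0 0 2.4 180
```

Emit:
jog_arm:
  commands: "-0.006 0.003 0.004 0 0 2.4 180; -0.006 0.003 0.004 0 0 2.3 180; -0.006 0.004 0.004 0 0 2.4 180; -0.006 0.004 0.004 -0.1 0 2.4 180; -0.006 0.004 0.004 0 0 2.4 180; -0.005 0.004 0.004 0 0 2.3 180; -0.005 0.004 0.004 -0.1 0 2.2 180; -0.003 0.003 0.003 0 0 1.5 180; 0 0 0 0 0 0 180; 0 0 0 0 0 0 180"

```text
clock: 36.75
position: [0.5843, 0.1531, 0.1599]
tcp_rot: [-3.139, 0.001, 1.575]
force: [-0.3, -0.7, -0.4]
width: 0.292
```

Run:
```python
from h import *
s=state(); im=grab_frame("wrist"); K,E=cam("wrist",s); print(s["position"],np.degrees(s["tcp_rot"]))
for n,z in dict(drawer_handle=.068,drawer_label=.1).items():
    for r in landmark_of("wrist",n)[:1]: print(n,np.round(r["uv"],1),round(r["confidence"],2),np.round(onz(K,E,r["uv"],z)[:2],4))
cv2.imwrite("pics/w11.png",im[:,:,::-1])
cv2.imwrite("pics/v11.png",cv2.resize(im[:,:,::-1],(800,600),interpolation=cv2.INTER_CUBIC))
```

```text
[0.58434462 0.15306114 0.15986511] [-1.79827421e+02  4.68130964e-02  9.02267279e+01]
drawer_handle [255.9 200.2] 0.91 [0.5841 0.1527]
```

View pics/v11.png

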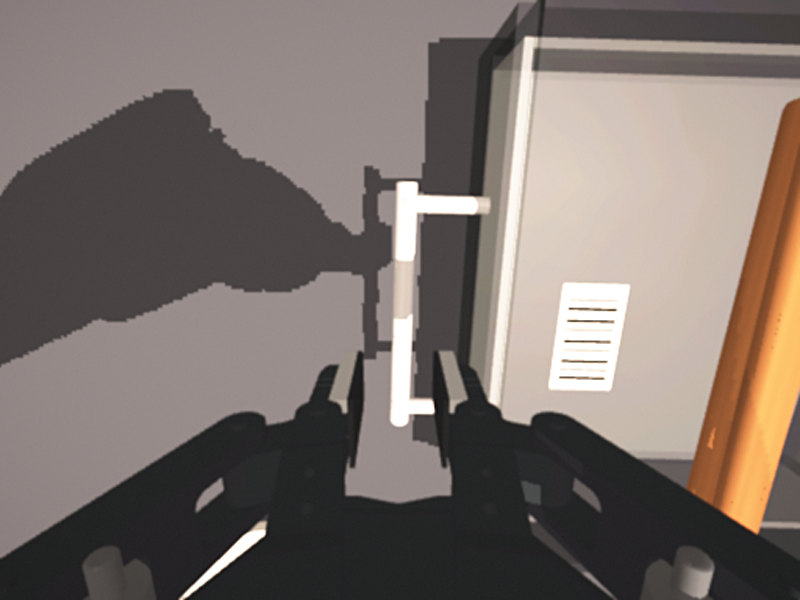

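Emit:
jog_arm:
  commands: "0 0 0.009 0 0 0.8 180; 0 0 0.01 0 0 0.8 180; 0 0 0.01 0 0 0.4 180; 0 0 0.01 0 0 0 180; 0 0 0.01 0 0 0 180; 0 0 0.01 0 0 0 180; 0 0 0.01 0 0 0 180; 0 0 0.01 0 0 0 180; 0 0 0.006 0 0 0 180; 0 0 0 0 0 0 180"

```text
clock: 38.15
position: [0.5837, 0.1531, 0.0682]
tcp_rot: [-3.138, 0.001, 1.538]
force: [-1.2, -0.1, 2.0]
width: 0.293
```

Emit:
jog_arm:
  commands: "0 0 -0.002 0 0 0 220; 0 0 0 0 0 0 255; 0 0 0 0 0 0 255; 0 0 0 0 0 0 255; 0 0 0 0 0 0 255; 0 0 0 0 0 0 255; 0 -0.004 0 0 0 0 255; 0 -0.008 0 0 0 0 255; 0 -0.012 0 0 0 0 255; 0 -0.015 0 0 0 0 255"
  newtons: 60

```text
clock: 39.4
position: [0.5434, 0.154, 0.0708]
tcp_rot: [-3.14, 0.001, 1.537]
force: [2.0, 0.6, -1.7]
width: 0.093
```

Emit:
jog_arm:
  commands: "0 -0.015 0 0 0 0 255; 0 -0.016 0 0 0 0 255; 0 -0.016 0 0 0 0 255; 0 -0.016 0 0 0 0 255; 0 -0.016 0 0 0 0 255; 0 -0.016 0 0 0 0 255; 0 -0.014 0 0 0 0 255; 0 -0.01 0 0 0 0 255; 0 -0.004 0 0 0 0 255; 0 0 0 0 0 0 255"

```text
clock: 40.65
position: [0.4114, 0.1571, 0.0708]
tcp_rot: [3.138, 0.003, 1.538]
force: [3.6, 1.6, -7.4]
width: 0.096
```

Emit:
jog_arm:
  commands: "0 0.001 0 0 0 0 170; 0 0 0 0 0 0 170; 0 0 0 0 0 0 170; 0 0 0 0 0 0 170; 0 0 -0.02 0 0 0 170; 0 0 -0.03 0 0 0 170; 0 0 -0.04 0 0 0 170; 0 0 -0.04 0 0 0 170; 0 0 -0.04 0 0 0 170; 0 0 -0.03 0 0 0 170"

```text
clock: 41.9
position: [0.4101, 0.1576, 0.2753]
tcp_rot: [-3.139, 0.004, 1.539]
force: [-0.1, -0.3, 0.7]
width: 0.337
```

Run:
```python
from h import *
print(state()["joint_positions"])
plan((.47,-.10,.28,65,9,0))
grab_frame("scene"),
im=grab_frame("side")
for c in("scene","side"):
    for n,z in dict(drawer_handle=.068,drawer_floor=.013).items():
        for r in landmark_of(c,n)[:1]: print(n,c,np.round(r["uv"],1),round(r["confidence"],2),np.round(onz(*cam(c),r["uv"],z)[:2],3))
cv2.imwrite("pics/v12.png",cv2.resize(im[:,:,::-1],(800,600),interpolation=cv2.INTER_CUBIC))
```

```text
[ 0.27564494 -0.0680306  -0.70373798  1.85017026 -0.04269651  1.34799988
 -0.44915238]
9 rows:
-0.0284 0.0076 -0.0004 0 0 2.6 0; -0.028 0.0088 -0.0005 0 0.1 2.6 0; -0.0276 0.0101 -0.0004 0 0 2.5 0; -0.0272 0.0113 -0.0005 -0.1 0 2.6 0; -0.0265 0.0125 -0.0005 0 0 2.6 0; -0.026 0.0137 -0.0004 0 0.1 2.6 0; -0.0254 0.0149 -0.0005 0 0 2.5 0; -0.0247 0.0159 -0.0005 0 0 2.6 0; -0.0239 0.0171 -0.0005 0 0.1 2.6 0
drawer_handle scene [352.  202.5] 0.83 [0.414 0.146]
drawer_floor scene [303.3 240.5] 0.68 [0.576 0.156]
drawer_handle side [327.9 250.4] 0.66 [0.414 0.157]
drawer_floor side [263.3 250.2] 0.73 [0.575 0.144]
```

View pics/v12.png

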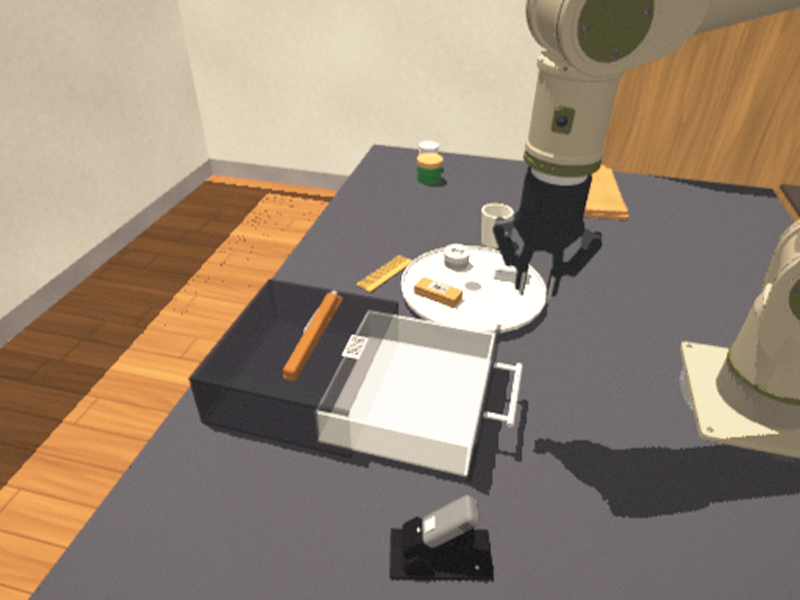

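```bash
cat > ang.py <<'E'
from h import *
def carton(im,K,E,z=.044):
    h=cv2.cvtColor(im,cv2.COLOR_BGR2HSV); m=cv2.inRange(h,(5,110,60),(22,255,255)); m=cv2.morphologyEx(m,cv2.MORPH_CLOSE,np.ones((9,9)))
    out=[]
    for c in cv2.findContours(m,0,2)[0]:
        if cv2.contourArea(c)<150: continue
        P=np.array([onz(K,E,q,z)[:2] for q in c[:,0].astype(float)],np.float32)*1000
        (x,y),(w,h),a=cv2.minAreaRect(P); 
        if w<h: a+=90
        out.append((round(x/1000,4),round(y/1000,4),round(max(w,h)),round(min(w,h)),round((a+90)%180-90,1)))
    return out
def bars(im,K,E,uv,z,r=16):
    g=cv2.cvtColor(im,cv2.COLOR_BGR2GRAY); u,v=map(int,uv); s=g[v-r:v+r+1,u-r:u+r+1]; s=cv2.resize(s,None,fx=4,fy=4,interpolation=cv2.INTER_CUBIC)
    m=(s<110).astype(np.uint8); pts=np.argwhere(m)[:,::-1]/4+[u-r,v-r]
    m2=cv2.morphologyEx(m,cv2.MORPH_CLOSE,np.ones((13,13))); n,l,st,ce=cv2.connectedComponentsWithStats(m2)
    k=min(range(1,n),key=lambda i:np.hypot(*(ce[i]-2*r-2*r))+ (1e3 if st[i,4]<150 else 0)) if n>1 else 0
    c=cv2.findContours((l==k).astype(np.uint8),0,2)[0][0][:,0]/4+[u-r,v-r]
    P=np.array([onz(K,E,q,z)[:2] for q in c],np.float32)*1000; (x,y),(w,h),a=cv2.minAreaRect(P)
    if w<h: a+=90
    return round(x/1000,4),round(y/1000,4),round(max(w,h)),round(min(w,h)),round((a+90)%180-90,1)
E
python3 - <<'E'
from ang import *
im=cv2.imread("pics/w3.png"); K,E=cam("wrist",dict(position=[0.5332509,-0.18052103,0.32518244],tcp_rot=[3.14014021,.00278443,1.24134688]))
print(carton(im,K,E)); 
for n,uv,z in(("tin",(290.6,195.8),.056),("clip",(211.2,208.6),.05),("carton",(274,107),.044)): print(n,bars(im,K,E,uv,z))
f=lambda p,z:onz(K,E,np.array(p)/1.5625,z)[:2]
for a,b,z in(((378,148),(480,145),.044),((290,310),(360,290),.05),((310,325),(348,312),.05)):
    d=f(b,z)-f(a,z); print(np.linalg.norm(d),np.degrees(np.arctan2(d[1],d[0])))
E
```

```text
[(0.7199, -0.6882, 55, 32, -19.1), (0.582, -0.1196, 91, 37, -17.4), (0.6998, -0.1925, 137, 39, 65.9)]
tin (0.5547, -0.2224, 12, 11, -19.0)
clip (0.445, -0.2055, 35, 6, 0.4)
carton (0.5932, -0.1233, 12, 1, 72.7)
0.09039503727697751 -17.35146112754072
0.07132640773911723 -2.5839144052867433
0.04001713184753364 0.6183723608194807
```

Run:
```python
from h import *
plan((.4445,-.233,.17,0,10,0))
```

```text
10 rows:
-0.0388 0.0048 0.0104 0 0 8.8 0; -0.0377 0.0107 0.0104 0 0.1 8.8 0; -0.0356 0.0163 0.0103 0 0 8.9 0; -0.0326 0.0216 0.0104 0 0.1 8.8 0; -0.029 0.0264 0.0103 0 0 8.8 0; -0.0246 0.0305 0.0102 0 0.1 8.8 0; -0.0197 0.0339 0.0103 0 0 8.8 0; -0.0142 0.0365 0.0102 0 0.1 8.8 0; -0.0085 0.0382 0.0103 0 0 8.9 0; -0.0025 0.0391 0.0102 0 0.1 8.8 0
```

Emit:
jog_arm:
  commands: "-0.039 0.005 0.01 0 0 8.8 0; -0.038 0.011 0.01 0 0.1 8.8 0; -0.036 0.016 0.01 0 0 8.9 0; -0.033 0.022 0.01 0 0.1 8.8 0; -0.029 0.026 0.01 0 0 8.8 0; -0.025 0.031 0.01 0 0.1 8.8 0; -0.02 0.034 0.01 0 0 8.8 0; -0.014 0.036 0.01 0 0.1 8.8 0; -0.008 0.03 0.01 0 0 8 0; -0.002 0.015 0.005 0 0 4 0"

```text
clock: 43.45
position: [0.4273, -0.2117, 0.1636]
tcp_rot: [-3.135, 0.018, 0.057]
force: [-0.2, 1.3, 0.3]
width: 0.997
```

```bash
cat > look.py <<'E'
from ang import *
import sys
s=state(); im=grab_frame("wrist"); K,E=cam("wrist",s); print(s["position"].round(4),np.degrees(s["tcp_rot"]).round(1),"q",s["joint_positions"].round(2))
cv2.imwrite(sys.argv[1],im[:,:,::-1])
Z=dict(tin_center=.039,clip_case_center=.036,comb_carton_center=.033,tin_label=.056,clip_case_label=.05,comb_carton_label=.044)
for n,z in Z.items():
    if sys.argv[2] in n:
        for r in landmark_of("wrist",n)[:2]: print(n,np.round(r["uv"],1),round(r["confidence"],2),np.round(onz(K,E,r["uv"],z)[:2],4))
print(carton(im[:,:,::-1].copy(),K,E))
E
python3 look.py pics/w13.png clip; python3 -c "
import cv2; im=cv2.imread('pics/w13.png'); cv2.imwrite('pics/v13.png',cv2.resize(im,(800,600)))"
```

```text
[ 0.4273 -0.2117  0.1636] [-179.6    1.     3.2] q [ 0.66  0.11 -0.32  1.93  0.04  1.13 -1.18]
clip_case_center [275.4 166. ] 0.87 [ 0.4464 -0.2294]
clip_case_label [275.5 170.1] 0.84 [ 0.4458 -0.2286]
[(0.5573, -0.1162, 44, 42, 72.5)]
```

View pics/v13.png

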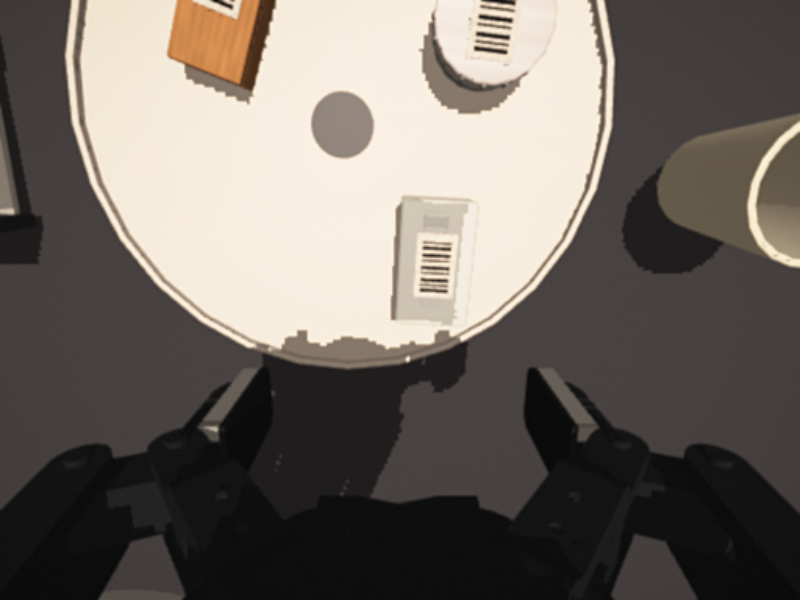

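Run:
```python
from h import *
plan((.446,-.231,.12,0,6,0),(.446,-.231,.08,0,3,0))
```

```text
9 rows:
0.003 0.0037 0.0073 -0.1 0.2 0.6 0; 0.0029 0.0036 0.0074 0 0.1 0.6 0; 0.003 0.0036 0.0073 -0.1 0.2 0.6 0; 0.003 0.0036 0.0073 0 0.2 0.6 0; 0.003 0.0035 0.0074 -0.1 0.1 0.6 0; 0.0031 0.0035 0.0074 0 0.2 0.6 0; 0 0 0.0133 0 0 0 0; 0 0 0.0134 0 0 0 0; 0 0.0001 0.0133 0 0 0 0
```

Emit:
jog_arm:
  commands: "0.003 0.003 0.007 -0.1 0.2 0.5 0; 0.003 0.003 0.007 0 0.2 0.5 0; 0.003 0.003 0.007 -0.1 0.2 0.6 0; 0.003 0.003 0.007 0 0.2 0.6 0; 0.003 0.003 0.007 0 0.2 0.6 0; 0.003 0.003 0.009 0 0.2 0.5 0; 0 0 0.013 0 0 0 0; 0 0 0.013 0 0 0 0; 0 0 0.011 0 0 0 0; 0 0 0 0 0 0 0"

```text
clock: 44.85
position: [0.4476, -0.2253, 0.0766]
tcp_rot: [-3.138, -0.004, 0.008]
force: [-0.3, 0.1, -0.4]
width: 0.998
```

Run:
```python
from h import *
plan((.446,-.231,.046,0,6,0))
```

```text
6 rows:
-0.0003 0.001 0.0051 0 0 0.1 0; -0.0003 0.0009 0.0051 -0.1 -0.1 0 0; -0.0003 0.001 0.0051 0 0 0.1 0; -0.0003 0.0009 0.0051 0 0 0.1 0; -0.0002 0.001 0.0051 -0.1 -0.1 0.1 0; -0.0003 0.001 0.0051 0 0 0 0
```

Emit:
jog_arm:
  commands: "0 0.001 0.005 0 0 0.1 0; 0 0.001 0.005 0 0 0 0; 0 0.001 0.005 0 0 0.1 0; 0 0.001 0.005 0 0 0 0; 0 0.001 0.005 0 0 0.1 0; 0 0.001 0.005 0 0 0 40; 0 0 0 0 0 0 100; 0 0 0 0 0 0 140; 0 0 0 0 0 0 255; 0 0 0 0 0 0 255"
  newtons: 30

```text
clock: 46.1
position: [0.4485, -0.232, 0.0456]
tcp_rot: [-3.139, -0.006, 0.002]
force: [-0.1, 0.8, -0.6]
width: 0.484
```

Emit:
jog_arm:
  commands: "0 0 0 0 0 0 255; 0 0 0 0 0 0 255; 0 0 0 0 0 0 255; 0 0 -0.005 0 0 0 255; 0 0 -0.015 0 0 0 255; 0 0 -0.025 0 0 0 255; 0 0 -0.03 0 0 0 255; 0 0 -0.03 0 0 0 255; 0 0 -0.02 0 0 0 255; 0 0 0 0 0 0 255"

```text
clock: 47.35
position: [0.4483, -0.2322, 0.1803]
tcp_rot: [-3.141, -0.009, 0.003]
force: [-0.5, 0.0, -1.1]
width: 0.487
```

Run:
```python
from h import *
plan((.545,.15,.15,-2,10,255))
```

```text
10 rows:
0.0097 -0.0382 0.0032 0 -0.1 0.2 255; 0.0097 -0.0382 0.0031 0 0 0.2 255; 0.0095 -0.0383 0.0031 0 -0.1 0.2 255; 0.0093 -0.0383 0.0032 0 0 0.3 255; 0.0092 -0.0383 0.0031 0 -0.1 0.2 255; 0.009 -0.0384 0.0031 0 0 0.2 255; 0.0089 -0.0384 0.0031 0 -0.1 0.2 255; 0.0088 -0.0384 0.0031 -0.1 0 0.2 255; 0.0086 -0.0385 0.003 0 -0.1 0.2 255; 0.0085 -0.0385 0.0031 0 0 0.3 255
```

Emit:
jog_arm:
  commands: "0.01 -0.038 0.003 0 0 0.2 255; 0.01 -0.042 0.003 0 0 0.2 255; 0.01 -0.042 0.003 0 0 0.2 255; 0.01 -0.042 0.003 0 -0.1 0.2 255; 0.01 -0.042 0.003 0 0 0.2 255; 0.01 -0.042 0.003 0 -0.1 0.2 255; 0.009 -0.042 0.003 0 0 0.2 255; 0.009 -0.04 0.003 0 -0.1 0.2 255; 0.009 -0.025 0.003 0 0 0.2 255; 0.005 -0.012 0.003 0 0 0.2 255"

```text
clock: 48.6
position: [0.5439, 0.1434, 0.145]
tcp_rot: [-3.141, 0.002, -0.037]
force: [-0.5, -0.1, -0.8]
width: 0.488
```

Run:
```python
from h import *
s=state(); print(s["joint_positions"].round(2))
plan((.545,.15,.09,-2,6,255))
```

```text
[ 0.14  0.34 -0.57  1.73  0.2   1.13 -2.09]
6 rows:
0.0002 -0.0011 0.0092 0 0 0 255; 0.0001 -0.0011 0.0091 0 0 0 255; 0.0002 -0.0011 0.0092 0 0.1 -0.1 255; 0.0001 -0.0011 0.0091 0 0 0 255; 0.0002 -0.0011 0.0092 0 0 0 255; 0.0001 -0.0011 0.0092 -0.1 0 0 255
```

Emit:
jog_arm:
  commands: "0 -0.001 0.009 0 0 0 255; 0 -0.001 0.011 0 0 0 255; 0 -0.001 0.012 0 0 0 255; 0 -0.001 0.012 0 0 0 255; 0 -0.001 0.012 0 0 0 255; 0 -0.001 0.012 0 0 0 255; 0 0 0.012 0 0 0 255; 0 0 0.01 0 0 0 255; 0 0 0.006 0 0 0 255; 0 0 0 0 0 0 255"

```text
clock: 49.85
position: [0.5427, 0.1457, 0.0404]
tcp_rot: [3.14, 0.005, -0.04]
force: [-0.8, 0.3, -0.3]
width: 0.488
```

Emit:
jog_arm:
  commands: "0 0 0.0015 0 0 0 255; 0 0 0.0015 0 0 0 255; 0 0 0 0 0 0 110; 0 0 0 0 0 0 80; 0 0 0 0 0 0 80; 0 0 0 0 0 0 80; 0 0 -0.008 0 0 0 80; 0 0 -0.025 0 0 0 80; 0 0 -0.035 0 0 0 80; 0 0 -0.04 0 0 0 80"

```text
clock: 51.1
position: [0.5424, 0.1457, 0.1483]
tcp_rot: [3.14, 0.008, -0.04]
force: [0.9, 0.1, -0.7]
width: 0.686
```

```bash
python3 look.py pics/w14.png clip
python3 - <<'E'
from h import *
plan((.582,-.12,.18,-17.4,10,0))
E
```

```text
[0.5424 0.1457 0.1483] [179.9   0.5  -2.3] q [ 0.14  0.34 -0.57  1.73  0.2   1.14 -2.1 ]
clip_case_center [255.  190.7] 0.6 [0.5426 0.1446]
clip_case_label [252.9 194.8] 0.88 [0.5433 0.1464]
[]
10 rows:
0.0048 0.0265 -0.003 0 0 1.5 0; 0.0056 0.0263 -0.003 0 0 1.5 0; 0.0062 0.0261 -0.0031 0 0 1.5 0; 0.0069 0.026 -0.003 0 0.1 1.5 0; 0.0076 0.0259 -0.003 0 0 1.6 0; 0.0083 0.0255 -0.003 0 0 1.5 0; 0.009 0.0254 -0.003 0 0 1.5 0; 0.0096 0.0251 -0.003 0 0 1.5 0; 0.0103 0.0249 -0.003 0.1 0 1.5 0; 0.011 0.0245 -0.0031 0 0 1.5 0
```

Emit:
jog_arm:
  commands: "0.005 0.028 -0.003 0 0 1.5 0; 0.006 0.029 -0.003 0 0 1.5 0; 0.006 0.029 -0.003 0 0 1.5 0; 0.007 0.029 -0.003 0 0 1.5 0; 0.008 0.029 -0.003 0 0 1.6 0; 0.008 0.029 -0.003 0 0 1.5 0; 0.009 0.028 -0.003 0 0 1.5 0; 0.01 0.025 -0.003 0 0 1.5 0; 0.009 0.018 -0.003 0 0 1.3 0; 0.004 0.01 -0.002 0 0 0.8 0"

```text
clock: 52.5
position: [0.5771, -0.1273, 0.1765]
tcp_rot: [3.139, 0.008, -0.296]
force: [0.2, 0.9, 0.1]
width: 0.997
```

```bash
python3 look.py pics/w15.png comb_carton
```

```text
[ 0.5771 -0.1273  0.1765] [179.9   0.5 -17. ] q [ 0.46  0.35 -0.39  1.63  0.14  1.2  -1.83]
comb_carton_center [240.6 177.7] 0.78 [ 0.5851 -0.1163]
comb_carton_center [ 18.6 285.4] 0.48 [0.5398 0.1593]
comb_carton_label [246.6 179.6] 0.93 [ 0.5841 -0.1226]
[(0.583, -0.1202, 93, 37, -17.5), (0.6987, -0.1912, 132, 36, 73.0)]
```

Run:
```python
from h import *
plan((.583,-.12,.12,-17.5,5,0),(.583,-.12,.07,-17.5,4,0))
```

```text
9 rows:
0.0009 -0.0015 0.0112 0 0.1 0.1 0; 0.0009 -0.0015 0.0113 0 0.1 0.2 0; 0.0009 -0.0014 0.0112 0.1 0.1 0.1 0; 0.0009 -0.0015 0.0113 0 0.1 0.1 0; 0.0008 -0.0015 0.0112 0 0.1 0.1 0; 0 0 0.0125 0 0 0 0; 0 0 0.0125 0 0 0 0; 0 0 0.0125 0 0 0 0; 0 0 0.0125 0 0 0 0
```

Emit:
jog_arm:
  commands: "0.001 -0.001 0.011 0 0.1 0.1 0; 0.001 -0.001 0.011 0 0.1 0.1 0; 0.001 -0.001 0.011 0 0.1 0.1 0; 0.001 -0.001 0.012 0 0.1 0.1 0; 0.001 -0.001 0.012 0 0 0.1 0; 0 0 0.012 0 0 0 0; 0 0 0.012 0 0 0 0; 0 0 0.012 0 0 0 0; 0 0 0.008 0 0 0 0; 0 0 0 0 0 0 0"

```text
clock: 53.9
position: [0.5823, -0.1185, 0.0665]
tcp_rot: [3.14, 0.004, -0.299]
force: [-0.8, -0.2, -0.4]
width: 1.0
```

Run:
```python
from h import *
plan((.583,-.12,.044,-17.5,5,0))
```

```text
5 rows:
0.0002 0.0002 0.0045 0 0 0.1 0; 0.0003 0.0003 0.0045 0 0.1 0.1 0; 0.0002 0.0002 0.0045 0 0 0 0; 0.0003 0.0002 0.0045 0.1 0.1 0.1 0; 0.0002 0.0003 0.0045 0 0 0.1 0
```

Emit:
jog_arm:
  commands: "0 0 0.0045 0 0 0.1 0; 0 0 0.0045 0 0 0.1 0; 0 0 0.0045 0 0 0 0; 0 0 0.0045 0 0 0 0; 0 0 0.004 0 0 0 0; 0 0 0 0 0 0 60; 0 0 0 0 0 0 100; 0 0 0 0 0 0 140; 0 0 0 0 0 0 255; 0 0 0 0 0 0 255"

```text
clock: 55.15
position: [0.5831, -0.1187, 0.0443]
tcp_rot: [3.141, 0.001, -0.302]
force: [-0.1, 0.2, -0.8]
width: 0.437
```

Emit:
jog_arm:
  commands: "0 0 0 0 0 0 255; 0 0 0 0 0 0 255; 0 0 0 0 0 0 255; 0 0 -0.005 0 0 0 255; 0 0 -0.015 0 0 0 255; 0 0 -0.025 0 0 0 255; 0 0 -0.03 0 0 0 255; 0 0 -0.03 0 0 0 255; 0 0 -0.02 0 0 0 255; 0 0 0 0 0 0 255"

```text
clock: 56.4
position: [0.5839, -0.1183, 0.1791]
tcp_rot: [3.141, -0.003, -0.302]
force: [0.2, 0.5, -1.4]
width: 0.436
```

Run:
```python
from h import *
plan((.545,.219,.15,-2,10,255))
```

```text
10 rows:
-0.0137 -0.0311 0.0029 0 0 -1.5 255; -0.013 -0.0314 0.0028 0 0 -1.6 255; -0.012 -0.0317 0.0029 0 0 -1.5 255; -0.0112 -0.0321 0.0029 0 -0.1 -1.5 255; -0.0104 -0.0323 0.0028 0 0 -1.5 255; -0.0095 -0.0326 0.0029 0 0 -1.6 255; -0.0086 -0.0329 0.0029 0 0 -1.5 255; -0.0078 -0.033 0.0029 0 0 -1.5 255; -0.0068 -0.0333 0.0029 0 0 -1.6 255; -0.006 -0.0334 0.0028 0 0 -1.5 255
```

Emit:
jog_arm:
  commands: "-0.014 -0.032 0.003 0 0 -1.5 255; -0.013 -0.036 0.003 0 0 -1.6 255; -0.012 -0.036 0.003 0 0 -1.5 255; -0.011 -0.037 0.003 0 -0.1 -1.5 255; -0.01 -0.037 0.003 0 0 -1.5 255; -0.01 -0.037 0.003 0 0 -1.6 255; -0.009 -0.037 0.003 0 0 -1.5 255; -0.008 -0.035 0.003 0 0 -1.5 255; -0.006 -0.022 0.003 0 0 -1.5 255; -0.003 -0.01 0.002 0 0 -1 255"

```text
clock: 57.65
position: [0.5395, 0.2317, 0.1417]
tcp_rot: [3.141, 0.01, -0.025]
force: [0.4, -0.2, -0.7]
width: 0.435
```

Run:
```python
from h import *
s=state(); print(s["joint_positions"].round(2))
plan((.545,.219,.09,-2,6,255))
```

```text
[ 0.    0.41 -0.6   1.66  0.24  1.15 -2.25]
6 rows:
0.0011 0.0021 0.0086 0 0.1 0.1 255; 0.001 0.0021 0.0086 0 0.1 0.1 255; 0.001 0.0021 0.0086 0 0.1 0.1 255; 0.001 0.0021 0.0086 0 0.1 0.1 255; 0.001 0.0021 0.0086 0 0.1 0 255; 0.001 0.0021 0.0086 0 0.1 0.1 255
```

Emit:
jog_arm:
  commands: "0.001 0.002 0.005 0 0.1 0.1 255; 0.001 0.002 0.006 0 0.1 0.1 255; 0.001 0.002 0.008 0 0.1 0.1 255; 0.001 0.002 0.01 0 0.1 0.1 255; 0.001 0.002 0.01 0 0.1 0 255; 0.001 0.002 0.01 0 0 0 255; 0 0 0.01 0 0 0 255; 0 0 0.01 0 0 0 255; 0 0 0.008 0 0 0 255; 0 0 0 0 0 0 255"

```text
clock: 58.9
position: [0.5459, 0.2141, 0.0578]
tcp_rot: [3.138, 0.002, -0.038]
force: [0.5, -0.1, 0.2]
width: 0.44
```

Run:
```python
from h import *
plan((.545,.219,.0365,-2,6,255))
```

```text
6 rows:
-0.0002 -0.0008 0.0035 0 0 0 255; -0.0001 -0.0009 0.0036 0.1 0 -0.1 255; -0.0002 -0.0008 0.0035 0 0.1 0 255; -0.0002 -0.0008 0.0036 0 0 0 255; -0.0002 -0.0008 0.0035 0 0 -0.1 255; -0.0001 -0.0008 0.0036 0.1 0 0 255
```

Emit:
jog_arm:
  commands: "0 -0.001 0.0035 0 0 0 255; 0 -0.001 0.0035 0 0 0 255; 0 -0.001 0.0035 0 0 0 255; 0 -0.001 0.0035 0 0 0 255; 0 0 0.0035 0 0 0 255; 0 0 0.003 0 0 0 255; 0 0 0 0 0 0 255; 0 0 0 0 0 0 120; 0 0 0 0 0 0 100; 0 0 0 0 0 0 95"

```text
clock: 60.15
position: [0.5467, 0.2171, 0.0367]
tcp_rot: [3.137, 0.001, -0.039]
force: [-0.4, -2.0, 0.0]
width: 0.624
```

Next: lift, then go to the tin (yaw 90).

Emit:
jog_arm:
  commands: "0 0 0 0 0 0 95; 0 0 -0.005 0 0 0 95; 0 0 -0.015 0 0 0 95; 0 0 -0.025 0 0 0 95; 0 0 -0.035 0 0 0 95; 0 0 -0.035 0 0 0 95; 0 0 -0.02 0 0 0 95; 0 0 0 0 0 0 95; 0 0 0 0 0 0 95; 0 0 0 0 0 0 95"

```text
clock: 61.4
position: [0.5467, 0.2215, 0.1823]
tcp_rot: [-3.141, -0.004, -0.035]
force: [0.5, -0.7, 0.4]
width: 0.628
```

```bash
python3 look.py pics/w16.png c
python3 - <<'E'
from h import *
plan((.56,-.02,.19,44,10,0),(.566,-.24,.18,90,10,0))
E
```

```text
[0.5467 0.2215 0.1823] [-179.9   -0.2   -2. ] q [ 0.03  0.36 -0.6   1.63  0.22  1.21 -2.23]
tin_center [ 65.8 262.6] 0.73 [0.4653 0.4294]
tin_center [331.2 185.4] 0.22 [0.542  0.1449]
clip_case_center [326.5 181.3] 0.85 [0.5456 0.1489]
comb_carton_center [253.8 180.2] 0.57 [0.5486 0.2219]
clip_case_label [329.3 189.7] 0.72 [0.5408 0.1496]
comb_carton_label [256.9 179.9] 0.72 [0.5515 0.2187]
[(0.5494, 0.2184, 89, 36, -2.3)]
20 rows:
0.0022 0.0241 -0.0008 0 0 -4.6 0; 0.0002 0.0242 -0.0007 0 0 -4.6 0; -0.0017 0.0241 -0.0008 0 -0.1 -4.6 0; -0.0036 0.0239 -0.0007 0 0 -4.6 0; -0.0056 0.0235 -0.0008 0 0 -4.6 0; -0.0074 0.023 -0.0008 0 0 -4.6 0; -0.0092 0.0224 -0.0007 0 -0.1 -4.6 0; -0.011 0.0215 -0.0008 0 0 -4.6 0; -0.0127 0.0206 -0.0007 0 0 -4.6 0; -0.0143 0.0195 -0.0007 0 0 -4.6 0; -0.0148 0.0162 0.001 0 0 -4.6 0; -0.0161 0.0151 0.001 0 0 -4.6 0; -0.0173 0.0136 0.001 0 0 -4.6 0; -0.0183 0.0123 0.001 0 0 -4.6 0; -0.0192 0.0107 0.001 0 0 -4.6 0; -0.02 0.0092 0.001 0 0 -4.6 0; -0.0206 0.0075 0.001 0 0 -4.6 0; -0.0213 0.0058 0.001 0 0 -4.6 0; -0.0216 0.0042 0.001 0 0 -4.6 0; -0.0218 0.0023 0.001 0 0 -4.6 0
```

Clip case and carton stand in the drawer as planned.

Emit:
jog_arm:
  commands: "0.002 0.024 -0.001 0 0 -4.6 0; 0 0.024 -0.001 0 0 -4.6 0; -0.002 0.024 -0.001 0 0 -4.6 0; -0.004 0.024 -0.001 0 0 -4.6 0; -0.006 0.024 -0.001 0 0 -4.6 0; -0.007 0.023 -0.001 0 0 -4.6 0; -0.009 0.022 -0.001 0 0 -4.6 0; -0.011 0.022 -0.001 0 0 -4.6 0; -0.013 0.021 -0.001 0 0 -4.6 0; -0.014 0.02 -0.001 0 0 -4.6 0"

```text
clock: 62.95
position: [0.5624, -0.0258, 0.1912]
tcp_rot: [3.142, -0.003, 0.798]
force: [0.5, -0.3, -0.4]
width: 1.001
```

Emit:
jog_arm:
  commands: "-0.015 0.016 0.001 0 0 -4.6 0; -0.016 0.015 0.001 0 0 -4.6 0; -0.017 0.014 0.001 0 0 -4.6 0; -0.018 0.012 0.001 0 0 -4.6 0; -0.019 0.011 0.001 0 0 -4.6 0; -0.02 0.009 0.001 0 0 -4.6 0; -0.021 0.008 0.001 0 0 -4.6 0; -0.021 0.006 0.001 0 0 -4.6 0; -0.018 0.004 0.001 0 0 -4 0; -0.01 0.002 0.001 0 0 -2.5 0"

```text
clock: 64.2
position: [0.5783, -0.2382, 0.179]
tcp_rot: [3.141, -0.003, 1.577]
force: [-0.5, -0.0, -1.3]
width: 0.999
```

```bash
python3 look.py pics/w17.png tin; python3 -c "
import cv2; im=cv2.imread('pics/w17.png'); cv2.imwrite('pics/v17.png',cv2.resize(im,(800,600)))"
```

```text
[ 0.5783 -0.2382  0.179 ] [ 1.80e+02 -1.00e-01  9.04e+01] q [ 0.79  0.45 -0.62  1.53  0.27  1.25  0.14]
tin_center [226.1 222.6] 0.96 [ 0.5484 -0.2784]
tin_label [222.9 230.5] 0.85 [ 0.5469 -0.2794]
[(0.6957, -0.1962, 130, 36, 65.9)]
```

View pics/v17.png

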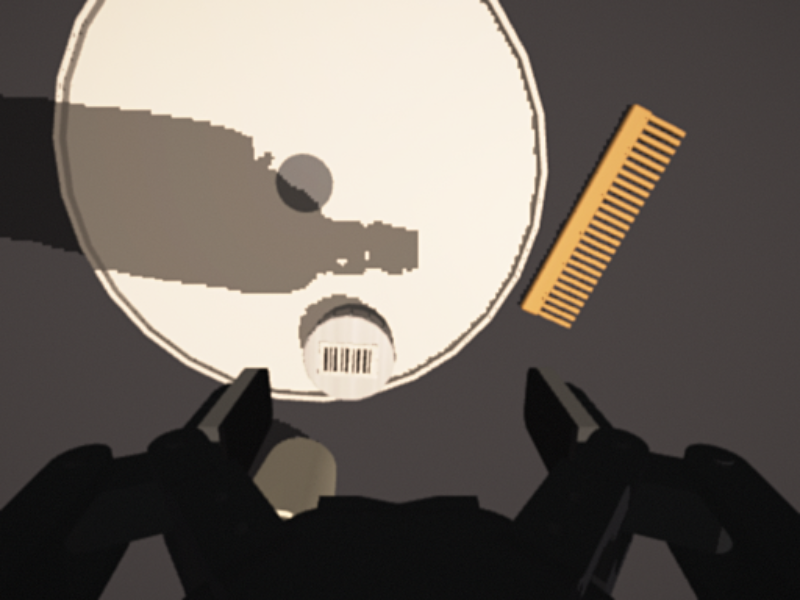

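The tin has been knocked to about (0.548, -0.278), against the platter's rim. It is upright and well away from the cup. I'll pick it there.

Run:
```python
from h import *
plan((.548,-.278,.14,90,8,0))
```

```text
8 rows:
-0.0051 -0.0038 0.0049 0 0 0 0; -0.0051 -0.0038 0.0048 0 0 0.1 0; -0.0051 -0.0038 0.0049 0 -0.1 0 0; -0.0051 -0.0038 0.0048 0 0 0 0; -0.0051 -0.0038 0.0049 0 0 0 0; -0.0051 -0.0038 0.0048 0 0 0.1 0; -0.0051 -0.0038 0.0049 0 -0.1 0 0; -0.0051 -0.0038 0.0049 0 0 0 0
```

Emit:
jog_arm:
  commands: "-0.005 -0.004 0.005 0 0 0 0; -0.005 -0.004 0.005 0 0 0.1 0; -0.005 -0.004 0.005 0 0 0 0; -0.005 -0.004 0.005 0 0 0 0; -0.005 -0.004 0.005 0 0 0.1 0; -0.005 -0.004 0.005 0 0 0 0; -0.005 -0.003 0.005 0 0 0 0; -0.003 -0.002 0.005 0 0 0 0; 0 0 0 0 0 0 0; 0 0 0 0 0 0 0"

```text
clock: 65.6
position: [0.5471, -0.2761, 0.1359]
tcp_rot: [3.142, -0.004, 1.571]
force: [-0.5, -0.1, 0.0]
width: 1.004
```

```bash
python3 look.py pics/w18.png tin
python3 - <<'E'
from h import *
plan((.548,-.278,.052,90,9,0))
E
```

```text
[ 0.5471 -0.2761  0.1359] [180.   -0.2  90. ] q [ 0.86  0.46 -0.6   1.61  0.27  1.16  0.2 ]
tin_center [254.5 199.9] 0.58 [ 0.546  -0.2774]
tin_label [257.8 208.4] 0.88 [ 0.5486 -0.2788]
[(0.6886, -0.2018, 127, 37, 65.9)]
9 rows:
-0.0002 0.0001 0.0093 0 0 0 0; -0.0003 0.0001 0.0093 0 0 0 0; -0.0002 0.0001 0.0094 0 -0.1 0 0; -0.0003 0.0001 0.0093 0 0 0 0; -0.0002 0.0001 0.0093 0 0 0 0; -0.0002 0.0001 0.0093 0 0 0 0; -0.0002 0.0001 0.0094 0 -0.1 0 0; -0.0003 0.0001 0.0093 0 0 0 0; -0.0002 0.0001 0.0093 0 0 0 0
```

Emit:
jog_arm:
  commands: "0 0 0.009 0 0 0 0; 0 0 0.0095 0 0 0 0; 0 0 0.0095 0 0 0 0; 0 0 0.0095 0 0 0 0; 0 0 0.0095 0 0 0 0; 0 0 0.0095 0 0 0 0; -0.001 0 0.0095 0 0 0 0; -0.001 0 0.0095 0 0 0 0; 0 0 0.007 0 0 0 0; 0 0 0 0 0 0 0"

```text
clock: 67.0
position: [0.5468, -0.2774, 0.0466]
tcp_rot: [-3.141, -0.004, 1.571]
force: [0.1, 0.3, 0.3]
width: 0.997
```

Emit:
jog_arm:
  commands: "0 0 0 0 0 0 40; 0 0 0 0 0 0 60; 0 0 0 0 0 0 90; 0 0 0 0 0 0 140; 0 0 0 0 0 0 255; 0 0 0 0 0 0 255; 0 0 0 0 0 0 255; 0 0 0 0 0 0 255; 0 0 0 0 0 0 255; 0 0 0 0 0 0 255"
  newtons: 35

```text
clock: 68.25
position: [0.5475, -0.2776, 0.0478]
tcp_rot: [3.141, -0.003, 1.571]
force: [1.3, -0.9, -0.9]
width: 0.645
```

Emit:
jog_arm:
  commands: "0 0 -0.004 0 0 0 255; 0 0 -0.012 0 0 0 255; 0 0 -0.02 0 0 0 255; 0 0 -0.03 0 0 0 255; 0 0 -0.03 0 0 0 255; 0 0 -0.03 0 0 0 255; 0 0 -0.015 0 0 0 255; 0 0 0 0 0 0 255; 0 0 0 0 0 0 255; 0 0 0 0 0 0 255"

```text
clock: 69.5
position: [0.5471, -0.2776, 0.1986]
tcp_rot: [3.14, -0.002, 1.572]
force: [-1.0, -0.2, -1.4]
width: 0.644
```

```bash
python3 look.py pics/w19.png tin
python3 - <<'E'
from h import *
plan((.543,.08,.16,90,10,255))
E
```

```text
[ 0.5471 -0.2776  0.1986] [ 1.799e+02 -1.000e-01  9.010e+01] q [ 0.87  0.41 -0.61  1.54  0.24  1.27  0.23]
tin_center [255.3 252.3] 0.88 [ 0.5473 -0.3624]
tin_label [253.2 269.2] 0.58 [ 0.5449 -0.3735]
[(0.3606, -0.5421, 50, 17, 5.4), (0.6931, -0.2014, 132, 37, 65.9)]
10 rows:
0.0358 -0.0004 0.004 0 0 0 255; 0.0357 -0.0004 0.0039 0 0 0 255; 0.0358 -0.0004 0.004 0 0 0 255; 0.0357 -0.0003 0.004 0.1 -0.1 0 255; 0.0358 -0.0004 0.0039 0 0 0 255; 0.0357 -0.0004 0.0039 0 0 0 255; 0.0358 -0.0004 0.0039 0 0 0.1 255; 0.0358 -0.0004 0.0039 0 0 0 255; 0.0357 -0.0005 0.0039 0 0 0 255; 0.0358 -0.0004 0.0039 0 0 0 255
```

Emit:
jog_arm:
  commands: "0.035 0 0.004 0 0 0 255; 0.039 0 0.004 0 0 0 255; 0.04 0 0.004 0 0 0 255; 0.04 -0.001 0.004 0 0 0 255; 0.04 0 0.004 0 0 0 255; 0.04 -0.001 0.004 0 0 0 255; 0.04 0 0.004 0 0 0 255; 0.038 -0.001 0.004 0 0 0 255; 0.022 0 0.004 0 0 0 255; 0.01 0 0.003 0 0 0 255"

```text
clock: 70.9
position: [0.5427, 0.0758, 0.1566]
tcp_rot: [-3.141, -0.003, 1.569]
force: [-0.1, -0.4, -1.9]
width: 0.646
```

Run:
```python
from h import *
s=state(); print(s["joint_positions"].round(2))
plan((.543,.08,.06,90,9,255))
```

```text
[ 0.44  0.34 -0.78  1.75  0.26  1.15 -0.42]
9 rows:
0.0004 0 0.0107 0 0 0 255; 0.0005 0.0001 0.0108 0 0 0 255; 0.0004 0 0.0107 0 -0.1 0 255; 0.0004 0 0.0108 0 0 0 255; 0.0005 0.0001 0.0107 0 0 0 255; 0.0004 0 0.0107 0 0 -0.1 255; 0.0005 0.0001 0.0108 0 -0.1 0 255; 0.0004 0 0.0107 0 0 0 255; 0.0005 0 0.0108 0 0 0 255
```

Emit:
jog_arm:
  commands: "0 0 0.011 0 0 0 255; 0 0 0.011 0 0 0 255; 0.001 0 0.011 0 0 0 255; 0 0 0.011 0 0 0 255; 0.001 0 0.011 0 0 0 255; 0 0 0.011 0 0 0 255; 0 0 0.011 0 0 0 255; 0 0 0.01 0 0 0 255; 0 0 0.006 0 0 0 255; 0 0 0 0 0 0 255"

```text
clock: 72.15
position: [0.5424, 0.0746, 0.0557]
tcp_rot: [-3.139, -0.002, 1.565]
force: [0.5, -0.1, -1.4]
width: 0.645
```

Emit:
jog_arm:
  commands: "0.001 0 0.003 0 0 0 255; 0.001 0 0.003 0 0 0 255; 0.001 0 0.003 0 0 0 255; 0 0 0.003 0 0 0 255; 0 0 0.002 0 0 0 255; 0 0 0.001 0 0 0 255; 0 0 0 0 0 0 80; 0 0 0 0 0 0 50; 0 0 0 0 0 0 35; 0 0 0 0 0 0 35"

```text
clock: 73.4
position: [0.5436, 0.078, 0.0411]
tcp_rot: [-3.141, -0.003, 1.565]
force: [-0.7, 0.8, 0.4]
width: 0.862
```

Emit:
jog_arm:
  commands: "0 0 -0.005 0 0 0 35; 0 0 -0.015 0 0 0 35; 0 0 -0.025 0 0 0 35; 0 0 -0.035 0 0 0 35; 0 0 -0.035 0 0 0 35; 0 0 -0.035 0 0 0 35; 0 0 -0.02 0 0 0 35; 0 0 0 0 0 0 180; 0 0 0 0 0 0 180; 0 0 0 0 0 0 180"

```text
clock: 74.65
position: [0.543, 0.0787, 0.2226]
tcp_rot: [3.139, -0.003, 1.568]
force: [0.1, -0.4, -0.6]
width: 0.296
```

```bash
python3 look.py pics/w20.png c
python3 - <<'E'
from h import *
ims=[]
for c in("scene","side"):
    im=grab_frame(c); ims.append(im)
    for n,z in dict(drawer_handle=.068,drawer_floor=.013,tin_center=.03,clip_case_center=.027,comb_carton_center=.024,scanner_center=.066).items():
        for r in landmark_of(c,n)[:1]: print(n,c,np.round(r["uv"],1),round(r["confidence"],2),np.round(onz(*cam(c),r["uv"],z)[:2],3))
w=cv2.imread("pics/w20.png")
cv2.imwrite("pics/v20.png",np.hstack([cv2.resize(ims[1][170:340,180:380,::-1],(400,340)),cv2.resize(w,(400,340))]))
plan((.4115,.157,.16,88,8,180))
E
```

```text
[0.543  0.0787 0.2226] [ 1.798e+02 -1.000e-01  8.980e+01] q [ 0.47  0.28 -0.81  1.68  0.2   1.27 -0.38]
tin_center [252.6 173.6] 0.86 [0.5404 0.0803]
clip_case_center [253.4 114.2] 0.7 [0.5417 0.1453]
comb_carton_center [250.8  40.4] 0.83 [0.5394 0.2178]
comb_carton_center [253.4 114.7] 0.72 [0.5417 0.1448]
clip_case_label [252.8 116. ] 0.88 [0.541  0.1437]
clip_case_label [283.  105.6] 0.28 [0.572  0.1538]
comb_carton_label [258.2  37.9] 0.62 [0.5468 0.2175]
comb_carton_label [116.4 102.5] 0.43 [0.3994 0.1578]
[(0.5463, 0.2149, 88, 38, -2.2), (0.7998, 0.13, 238, 53, 88.7)]
drawer_handle scene [353.  204.6] 0.96 [0.416 0.153]
drawer_floor scene [303.4 243.1] 0.66 [0.58  0.163]
tin_center scene [297.5 214.2] 0.87 [0.549 0.084]
clip_case_center scene [310.8 227.4] 0.61 [0.541 0.138]
comb_carton_center scene [325.2 252. ] 0.97 [0.55  0.219]
scanner_center scene [396.4 292.3] 0.66 [0.486 0.408]
drawer_handle side [328.7 246.6] 0.76 [0.413 0.143]
drawer_floor side [264.3 253.6] 0.71 [0.57  0.155]
tin_center side [282.2 232.1] 0.78 [0.538 0.081]
clip_case_center side [268.3 272.4] 0.65 [0.545 0.225]
comb_carton_center side [269.7 273.8] 0.76 [0.541 0.226]
scanner_center side [281.7 336.8] 0.7 [0.481 0.406]
8 rows:
0.0097 -0.0166 0.0079 0 0 0.2 180; 0.0097 -0.0165 0.0078 0.1 0 0.3 180; 0.0095 -0.0167 0.0079 0 -0.1 0.2 180; 0.0095 -0.0166 0.0079 0 0 0.2 180; 0.0095 -0.0167 0.0079 0 0 0.2 180; 0.0094 -0.0167 0.0079 0.1 0 0.3 180; 0.0093 -0.0168 0.0079 0 0 0.2 180; 0.0093 -0.0168 0.0079 0 -0.1 0.2 180
```

View pics/v20.png

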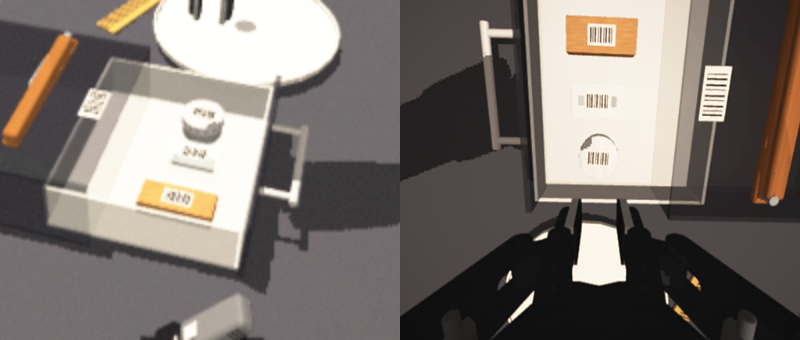

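All three pieces stand upright in the open drawer, with the tin, clip case and carton in a row. Next I shut the drawer by its handle.

Emit:
jog_arm:
  commands: "0.01 -0.017 0.006 0 0 0.2 180; 0.01 -0.017 0.006 0 0 0.3 180; 0.01 -0.017 0.006 0 0 0.2 180; 0.01 -0.017 0.006 0 0 0.2 180; 0.01 -0.017 0.006 0 0 0.2 180; 0.009 -0.017 0.006 0 0 0.3 180; 0.009 -0.016 0.006 0 0 0.2 180; 0.007 -0.012 0.006 0 0 0.2 180; 0 0 0 0 0 0 180; 0 0 0 0 0 0 180"

```text
clock: 76.9
position: [0.4115, 0.1586, 0.1737]
tcp_rot: [3.135, -0.003, 1.534]
force: [0.0, 0.0, -0.0]
width: 0.297
```

Run:
```python
from h import *
s=state(); grab_frame("wrist"); K,E=cam("wrist",s)
for r in landmark_of("wrist","drawer_handle")[:1]: print(np.round(r["uv"],1),round(r["confidence"],2),np.round(onz(K,E,r["uv"],.068)[:2],4))
plan((.412,.157,.12,88,4,180),(.412,.157,.0705,88,5,180))
```

```text
[256.4 197.6] 0.74 [0.4126 0.1563]
9 rows:
-0.0004 0.0001 0.0134 0.1 0 0 180; -0.0004 0.0001 0.0134 0.1 -0.1 -0.1 180; -0.0004 0.0001 0.0135 0.1 0 0 180; -0.0005 0.0001 0.0134 0 -0.1 0 180; 0 0 0.0099 0 0 0 180; 0 0 0.0099 0 0 0 180; 0 0 0.0099 0 0 0 180; 0.0001 0 0.0099 0 0 0 180; 0 0 0.0099 0 0 0 180
```

Emit:
jog_arm:
  commands: "0 0 0.013 0.1 0 0 180; 0 0 0.013 0.1 0 0 180; 0 0 0.013 0.1 0 0 180; 0 0 0.013 0.1 0 0 180; 0 0 0.011 0 0 0 180; 0 0 0.01 0 0 0 180; 0 0 0.01 0 0 0 180; 0 0 0.01 0 0 0 180; 0 0 0.007 0 0 0 180; 0 0 0 0 0 0 180"

```text
clock: 78.25
position: [0.4158, 0.1585, 0.0687]
tcp_rot: [3.137, -0.004, 1.532]
force: [-1.3, -2.1, 4.3]
width: 0.291
```

Emit:
jog_arm:
  commands: "0 0 0 0 0 0 220; 0 0 0 0 0 0 255; 0 0 0 0 0 0 255; 0 0 0 0 0 0 255; 0 0 0 0 0 0 255; 0 0 0 0 0 0 255; 0 0.003 0 0 0 0 255; 0 0.006 0 0 0 0 255; 0 0.009 0 0 0 0 255; 0 0.012 0 0 0 0 255"
  newtons: 60

```text
clock: 79.5
position: [0.4466, 0.1578, 0.0688]
tcp_rot: [3.137, -0.003, 1.533]
force: [-2.0, 0.6, 3.8]
width: 0.097
```

Emit:
jog_arm:
  commands: "0 0.013 0 0 0 0 255; 0 0.014 0 0 0 0 255; 0 0.014 0 0 0 0 255; 0 0.014 0 0 0 0 255; 0 0.014 0 0 0 0 255; 0 0.014 0 0 0 0 255; 0 0.014 0 0 0 0 255; 0 0.013 0 0 0 0 255; 0 0.01 0 0 0 0 255; 0 0.006 0 0 0 0 255"

```text
clock: 80.75
position: [0.5819, 0.1546, 0.0689]
tcp_rot: [3.137, -0.006, 1.534]
force: [-1.8, 2.7, 2.5]
width: 0.092
```

Emit:
jog_arm:
  commands: "0 0.001 0 0 0 0 255; 0 0.001 0 0 0 0 255; 0 0.001 0 0 0 0 255; 0 0.0015 0 0 0 0 255; 0 0.0015 0 0 0 0 255; 0 0 0 0 0 0 255; 0 0 0 0 0 0 170; 0 0 0 0 0 0 170; 0 0 0 0 0 0 170; 0 0 0 0 0 0 170"

```text
clock: 82.0
position: [0.5854, 0.1535, 0.0689]
tcp_rot: [-3.141, -0.003, 1.534]
force: [-2.1, 1.8, 1.3]
width: 0.332
```

Emit:
jog_arm:
  commands: "0 0 -0.008 0 0 0 170; 0 0 -0.015 0 0 0 170; 0 0 -0.015 0 0 0 170; 0 0 -0.015 0 0 0 170; 0 0 -0.015 0 0 0 170; 0 0 -0.015 0 0 0 170; 0 0 -0.008 0 0 0 170; 0 0 0 0 0 0 170; 0 0 0 0 0 0 170; 0 0 0 0 0 0 170"

```text
clock: 83.25
position: [0.5865, 0.1512, 0.1666]
tcp_rot: [3.141, -0.001, 1.532]
force: [0.3, 0.1, -0.7]
width: 0.329
```

Run:
```python
from h import *
s=state(); im=grab_frame("wrist"); cv2.imwrite("pics/w21.png",im[:,:,::-1]); K,E=cam("wrist",s); print(s["position"])
for n in("drawer_handle","drawer_label"):
  for r in landmark_of("wrist",n)[:1]: print(n,np.round(r["uv"],1),round(r["confidence"],2),np.round(onz(K,E,r["uv"],.068 if "h" in n else .1)[:2],4))
# bar bright columns vs label position at rows mid-bar, both images
for f,ss in(("pics/w11.png",dict(position=[0.58434462,.15306114,.15986511],tcp_rot=np.radians([-179.827421,.0468,90.2267]))),("pics/w21.png",s)):
    g=cv2.cvtColor(cv2.imread(f),cv2.COLOR_BGR2GRAY); K,E=cam("wrist",ss)
    for X in((.585,.165,.068),(.585,.175,.068),(.585,.185,.068)):
        u,v=proj(K,E,np.array(X)); row=g[int(round(v)),int(u)-22:int(u)+22].astype(int)
        m=np.where(row>row.max()-40)[0]; uc=int(u)-22+m.mean(); print(f,v.round(1),m.tolist(),onz(K,E,(uc,v),.068)[:2].round(4))
    c=np.argwhere(g[170:260,340:410]>200).mean(0)+[170,340]; print("label",onz(K,E,c[::-1],.1)[:2].round(4))
cv2.imwrite("pics/v21.png",cv2.resize(im[:,:,::-1],(800,600)))
```

```text
[0.58654596 0.15116573 0.16661359]
drawer_handle [252.2 198.6] 0.84 [0.5835 0.1503]
pics/w11.png 185.7 [17, 18, 19, 20, 21, 22, 23, 24, 25, 26, 27, 28] [0.5853 0.165 ]
pics/w11.png 173.5 [18, 19, 20, 21, 22, 23, 24, 25, 26, 27, 28, 29] [0.5861 0.175 ]
pics/w11.png 161.1 [18, 19, 20, 21, 22, 23, 24, 25, 26, 27, 28, 29, 30] [0.5864 0.185 ]
label [0.664  0.1593]
pics/w21.png 181.6 [18, 19, 20, 21, 22, 23, 24, 25, 26, 27, 28] [0.5857 0.165 ]
pics/w21.png 169.7 [18, 19, 20, 21, 22, 23, 24, 25, 26, 27, 28, 29] [0.5857 0.175 ]
pics/w21.png 157.5 [18, 19, 20, 21, 22, 23, 24, 25, 26, 27, 28, 29, 30] [0.5865 0.1849]
label [0.6677 0.1543]
```

View pics/v21.png

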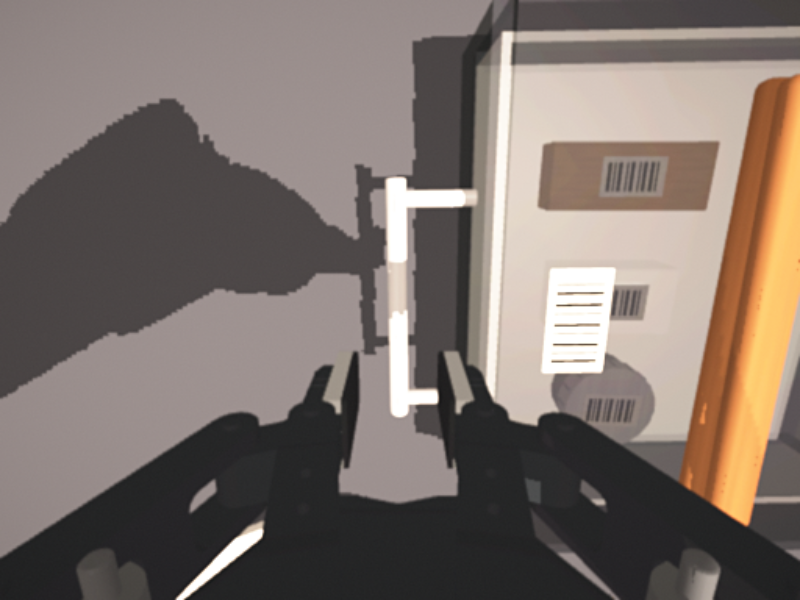

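Run:
```python
from h import *
s=state(); print(s["joint_vel"].round(3),s["clock"]); print(close_job())
```

```text
[ 0.002 -0.002  0.    -0.001 -0.     0.002  0.   ] 83.4
the job is handed in; nothing more can be done
None
```

I finished the booking and handed it in at 83.4 s of the 210 s allowed. The station reports no verdict and gives no feedback on the scans.

**Scanning:** I took the scanner from its stand and held its beam about 9 cm from each label for more than a second. The order was drawer label, tin, clip case, comb carton. No earring box was there, so I skipped it. By my calculations the beam was within about 8 mm of each label's centre, inside the 14 mm limit. That figure covers the uncertainty in how the scanner leaned in the grip, 45 to 48 degrees.

**Stock:** I laid the scanner back on its stand, opened the drawer about 174 mm, and set the clip case, the carton and then the tin on the drawer floor. The tin had been knocked about 3–4 cm towards the turntable's rim after it was scanned. I located it again and picked it up from there.

**Last checks:**
- **Drawer:** the handle was within about 0.5 mm of where it stood when shut at the start.
- **Stock:** all three pieces showed upright through the glass after the drawer was shut.
- **Scanner:** after it was laid back, the camera estimates of its centre were mostly within about 4 mm of its starting place (one was off by about 6 mm), and the pictures showed it leaning on its stand.
- **Cup, comb and hanger:** the arm never went near them, and the pictures showed no sign that they had moved. I did not measure their positions again at the end.
- **Detector errors:** the networks gave a few wrong points, such as confusing the clip case with the carton. I set these aside because the other views disagreed.

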